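# Unload the custard pots from under the hot lid

### The job

With the lid lifter, lift the hot lid off the copper pan by its loop, keep it level, and set it down on the cork trivet so that no edge hangs over; the gripper or arm must never touch the lid. Then hang the lifter back in its red stand as it was. Finally take every custard pot out of the pan and stand each one upright on a cake card of its own on the dark wooden tray, centred so that no edge overhangs, and leave the other things on the counter where they are.

Things in the scene. Friction and masses are not known exactly. Their poses are not given: they have to be found in the camera images.
- pan: Fixed round hot plate (224 mm across, 28 high) with a fixed copper pan on it. Origin at the centre, on the table. The pan's inner floor is 35 mm above the origin, its rim 85 mm; inside radius 94 at the floor to 101 mm at the rim, wall 4. Two brass side handles (pan +-y) reach 128 mm from the centre. Stands on the left or the right, the trivet opposite.
- lid: Hot round steel lid, 210 mm across, 5 mm thick at the edge, 10 at the middle, about 0.45 kg, loose on the pan's rim. Origin: centre of its flat underside, z up. Its brass loop (arch of 10 mm round bar) stands over the middle in the lid's x-z plane, feet at x = +-34 mm; one looks through it along the lid's y axis. Only the lifter may touch the lid.
- lid_loop (a point): Centre line of the loop's bar at its highest point, 57 mm above the lid's underside, over the lid's centre. Clear height below the bar down to the lid is 42 mm.
- trivet: Fixed round cork trivet, 234 mm across, flat top 16 mm above its origin, which is at its centre on the table.
- stand: Fixed red fork stand: two upright plates 60 mm long (along stand x), 10 mm thick, with a 16 mm slot between them running along stand x, open at both ends and above; their tops are 106 mm above the origin (centre, on the table). The base plate is 85 x 75 mm.
- lifter: Lid lifter (160 g) hanging upright in the stand by its round collar (36 mm across, 6 thick); origin: centre of the collar's underside, on the fork tops. Above: dark wooden 24 x 24 mm square handle, z 6 to 58 mm, with a 3.5 mm button. Below: an 8 mm steel rod hook in the lifter's x-z plane; mouth towards lifter +x. Lifts straight up out of the slot and lowers straight back. Starts with its x along stand x.
- lifter_saddle (a point): Where the loop bar's centre settles in the hook, on the handle's axis, 75 mm below the lifter's origin. Rod centre line, lifter x, z in mm: (0, 0), (-16, -25), (-16, -70), V bottom (0, -88), hook tip (15, -70). So the rod's lowest surface is at z = -92 and the tip's top at z = -66.
- tray: Fixed flat dark wooden square display tray, 190 x 190 mm, 4 mm thick, with four round brass-coloured cake cards on it. Origin at its centre on the table.
- card1 (a point): Centre of the top of a fixed round cake card, 64 mm across and 4 mm thick, at tray x = -47.5, y = +47.5 mm; its top is 8 mm above the table.
- card2 (a point): Centre of the top of a fixed round cake card, 64 mm across and 4 mm thick, at tray x = +47.5, y = +47.5 mm; its top is 8 mm above the table.
- card3 (a point): Centre of the top of a fixed round cake card, 64 mm across and 4 mm thick, at tray x = +47.5, y = -47.5 mm; its top is 8 mm above the table.
- card4 (a point): Centre of the top of a fixed round cake card, 64 mm across and 4 mm thick, at tray x = -47.5, y = -47.5 mm; its top is 8 mm above the table.
- pot1: Custard pot: straight-sided round white pot with yellow top, 44 mm across, 40 mm high (a decoration adds 4 mm), about 120 g, with a heavy dark metal base; origin at the centre of its underside, z up. Starts upright on the pan's floor under the lid; 2 to 4 pots are there, the absent ones read None.
- pot2: Custard pot: straight-sided round terracotta pot with dark brown top, 44 mm across, 40 mm high (a decoration adds 4 mm), about 120 g, with a heavy dark metal base; origin at the centre of its underside, z up. Starts upright on the pan's floor under the lid; 2 to 4 pots are there, the absent ones read None.
- pot3: Custard pot: straight-sided round green pot with pale top, 44 mm across, 40 mm high (a decoration adds 4 mm), about 120 g, with a heavy dark metal base; origin at the centre of its underside, z up. Starts upright on the pan's floor under the lid; 2 to 4 pots are there, the absent ones read None.
- pot4: Custard pot: straight-sided round blue pot with orange top, 44 mm across, 40 mm high (a decoration adds 4 mm), about 120 g, with a heavy dark metal base; origin at the centre of its underside, z up. Starts upright on the pan's floor under the lid; 2 to 4 pots are there, the absent ones read None.
- jar: Amber storage jar, 60 mm across, 100 mm high; a loose bystander to be left where it is. Origin at the centre of its underside.
- syrup: Green syrup bottle, 56 mm across, 170 mm high; a loose bystander to be left where it is. Origin at the centre of its underside.
- spatula: Spatula lying near the robot; a loose bystander to be left where it is. Origin at its handle line, on the table.
- brush: Pastry brush lying near the robot; a loose bystander to be left where it is. Origin at its handle line, on the table.
- bowl: Blue bowl, 100 mm across, 50 mm high; a loose bystander to be left where it is. Origin at the centre of its underside.
- mug: White mug, 76 mm across, 85 mm high; a loose bystander to be left where it is. Origin at the centre of its underside.

How it is judged:
By the outcome, as a careful person would: the job done as asked, in the order asked, and still so for the second after the job is handed in, with the robot touching nothing.
Of pot1, pot2, pot3, pot4 only 2 to 4 are there at a start; the rules pass over those that are not, and their reading is None.
At some moment in a run one of pot1, pot2, pot3, pot4 may be knocked a few centimetres aside while the robot is not near it.
It also fails if it takes over 210 s, if anything falls off the work surface, if the arm or the gripper's body presses on something with over 40 N, if the wrist force passes 120 N, or if a joint passes its speed limit or range.

### The arm

A 6-joint arm with a two-finger parallel gripper is mounted at the origin on the work surface. World frame = base frame: x ahead of the robot, y to its left, z up, the work surface at z = 0. Lengths are in mm, angles in rad, forces in N, time in s.
With the tool pointing down it reaches from about 350 to 850 mm from the base axis. Payload 8.1 kg.
Tool frame: the origin (TCP) lies on the centre line of the jaws, within the pads' length; the fingertips stand 25 mm ahead of it and the grasp point (between the pads) lies 6 mm ahead of it; y points along the fingers, z is the direction in which the jaws open and shut, and the axes are right-handed (so a half turn about y gives the same grasp; the last joint's range is limited). The gripper opens to 85 mm and grips with 20 to 120 N. Pads are 22 mm wide; open, the fingers measure 114 mm over their backs; the gripper's body (76 mm by 85 mm) begins 54 mm behind the grasp point. The pads swing forward as they close: fully open they stand 13 mm farther back than shut.
Start: joints at [1.181, 0.13, 1.488, -0, 1.523, -0.085], TCP at [180.04, 572.356, 227.492] pointing down, gripper open.
Joint ranges: [-2.96, 2.96], [-0.89, 2.26], [0.02, 2.5], [-1.34, 4.48], [0, 2.73], [-2.66, 2.66]. Speed limits (rad/s): [2.39, 2.39, 2.79, 3.14, 3.14, 3.14].

### API

Orientations are given as a 3x3 rotation matrix whose columns are the frame's x, y, z axes.
In Python, from rig import readout, viewer, order gives the robot as it stands. The module is installed in compiled form; this text tells all that it offers.
- The arm moves only by the tool play_rows, never from a script. Its argument "steps" is a list of rows, each a list of 7 numbers: the turn, a rotation vector about the tool's x, y, z each as a share of 4 degrees, from -1 to 1, then the shift along the tool's x, y, z each as a share of 4 cm, from -1 to 1, then the opening, from 0 (shut) to 1 (fully open). In form: [[wx, wy, wz, tx, ty, tz, gripper], ...]. A call has 1 to 5 rows; each row shifts and turns the commanded pose from where the row before left it, along the tool's axes as they then stand; what a row does not reach is not made up. A row lasts 1/12 s, in which the tool goes at most 41.7 mm and 7.16 degrees, less where a joint would pass 70% of its speed; a pose out of reach is approached as far as the arm can. A call with a number of a shift or a turn outside -1 to 1 is refused whole. A call with a gripper value outside its range is refused whole. The fingers move at their own pace and stop on an object; "force" is the grip in N (left out, the last holds). Time passes only in rows, so rows that do not move let the fingers close. It gives the time, the measured TCP pose, the force and the opening at its end, in the units of the state.
- readout.sense(): the state, without advancing time (a new reading comes with each control period).
- viewer.read_camera(name): name is "scene" or "top" or "wrist"; returns a dict with "img" (420x560x3 uint8, blue, green, red), "z_map" (420x560 float32, mm along the optical axis (not along the pixel's ray), 0 where there is no reading), "K" (3x3 intrinsics, pixels), "dist" ([k1, k2, p1, p2, k3] as OpenCV has them; the pictures are not rectified), "camera_from_world" (4x4, takes a point from world to camera coordinates); the wrist camera has in their place "T_tool_cam" (4x4, takes a point from camera to tool coordinates, whose origin is the TCP and whose axes are the tool frame's). Camera axes: x right, y up, looking along -z (the intrinsics and any distortion apply to the point x, -y, -z); pixel columns grow to the right and rows downward; lengths in mm; the calibration is good to about 2 mm. A picture is of the moment at which its call begins: read the wrist's pose just before it.
- order.job_done(): hands the job in, once; it reports no verdict.
The state is a dict: "clock": time; "joint_positions": joint angles; "joint_velocities": joint speeds; "effort": joint torques, N m; "tool_pos": TCP position; "tcp_rot": TCP orientation; "ft_force": force on the tool from outside, world axes, zero at the start; "moment": the same for the moment, N m; "opening": opening from 0.0 (shut) to 1.0 (fully open).
Only numpy, scipy, OpenCV 4.12 (cv2) and the standard library are available. Lean on these libraries where they do the work, as an engineer would, in place of code of your own. Each camera call takes 0.05 s, during which the arm holds its last target.

## Working session

There is one attempt and no reset: what is moved stays moved. The work goes in short steps, Python scripts to look and compute and a tool call to move; the robot and the scene stay as the last step left them, time stands still between calls to the robot, and variables do not carry over. Pictures are saved under pics/ and viewed, and the job is handed in when it is done.

Besides the shell and the picture viewer there is one more tool, called after "Request:" as name(argument=value, ...) on one line, values as JSON. play_rows: Moves the arm, as the interface text tells. Shift numbers are shares of 4 cm and turn numbers shares of 4 degrees, none past 1 either way. Its arguments: {"type":"object","properties":{"steps":{"type":"array","items":{"type":"array","items":{"type":"number","minimum":-1,"maximum":1}}},"force":{"type":"number"}},"required":["steps"]}

```bash
mkdir -p pics; ls; cat > h.py <<'E'
import numpy as np, cv2
from rig import readout, viewer, order
def cam(name):
    s=readout.sense(); c=viewer.read_camera(name)
    if name=='wrist':
        T=np.eye(4);T[:3,:3]=np.array(s['tcp_rot']);T[:3,3]=s['tool_pos']
        c['wfc']=T@np.array(c['T_tool_cam'])
    else: c['wfc']=np.linalg.inv(np.array(c['camera_from_world']))
    c['K']=np.array(c['K'],float);c['dist']=np.array(c['dist'],float)
    return c
def rays(c,px):
    u=cv2.undistortPoints(np.array(px,float).reshape(-1,1,2),c['K'],c['dist']).reshape(-1,2)
    d=np.c_[u[:,0],-u[:,1],-np.ones(len(u))]
    return c['wfc'][:3,3],d@c['wfc'][:3,:3].T
def onplane(c,px,z):
    o,d=rays(c,px); return o+d*((z-o[2])/d[:,2])[:,None]
def cloud(c):
    h,w=c['z_map'].shape
    g=np.stack(np.meshgrid(np.arange(w),np.arange(h)),-1).reshape(-1,2)
    o,d=rays(c,g); P=o+d*c['z_map'].reshape(-1,1)
    P[c['z_map'].reshape(-1)==0]=np.nan
    return P.reshape(h,w,3)
def st():
    s=readout.sense()
    print(round(s['clock'],2),np.round(s['tool_pos'],1),np.round(s['tcp_rot'],3).tolist(),'q',np.round(s['joint_positions'],3),'F',np.round(s['ft_force'],1),'op',round(s['opening'],3))
E
python3 - <<'E'
from h import *
st()
for n in ['scene','top','wrist']:
    c=cam(n); cv2.imwrite(f'pics/{n}0.png',c['img']); np.savez(f'{n}0.npz',**{k:np.array(v) for k,v in c.items()})
    print(n,np.round(c['wfc'],2).tolist(),c['K'].tolist())
E
```

```text
pics
0.0 [179.8 571.8 226.4] [[0.954, -0.001, 0.3], [-0.3, -0.002, 0.954], [-0.0, -1.0, -0.002]] q [ 1.181  0.131  1.489 -0.     1.523 -0.085] F [-0.3  1.2  0.4] op 0.999
scene [[0.77, -0.36, 0.52, 1339.97], [0.64, 0.44, -0.63, -987.6], [-0.01, 0.82, 0.57, 996.95], [0.0, 0.0, 0.0, 1.0]] [[503.88949494260794, 0.0, 281.98951233554396], [0.0, 503.88949494260794, 211.7769633633016], [0.0, 0.0, 1.0]]
top [[-0.0, 0.99, -0.1, 319.91], [-1.0, -0.0, -0.01, -8.32], [-0.01, 0.1, 0.99, 1845.71], [0.0, 0.0, 0.0, 1.0]] [[545.988114758686, 0.0, 267.297984638006], [0.0, 545.988114758686, 214.16879625562854], [0.0, 0.0, 1.0]]
wrist [[0.3, -0.9, -0.31, 98.94], [0.95, 0.28, 0.1, 597.09], [-0.0, -0.33, 0.94, 372.76], [0.0, 0.0, 0.0, 1.0]] [[377.14619899687995, 0.0, 281.77936121409044], [0.0, 377.14619899687995, 206.80923588983256], [0.0, 0.0, 1.0]]
```

View pics/scene0.png

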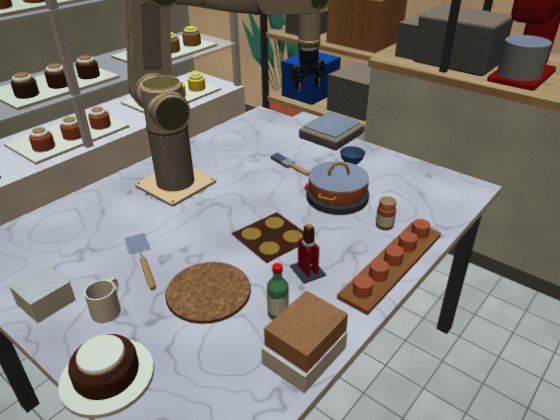

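View pics/top0.png

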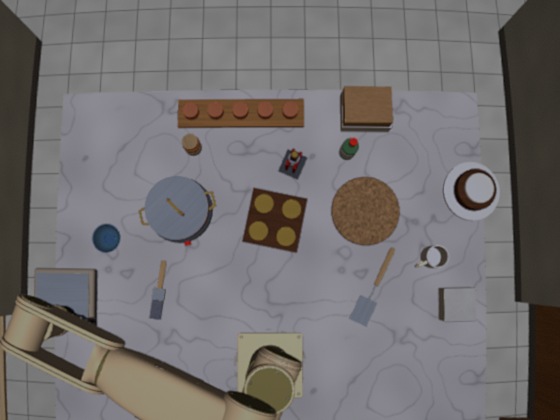

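View pics/wrist0.png

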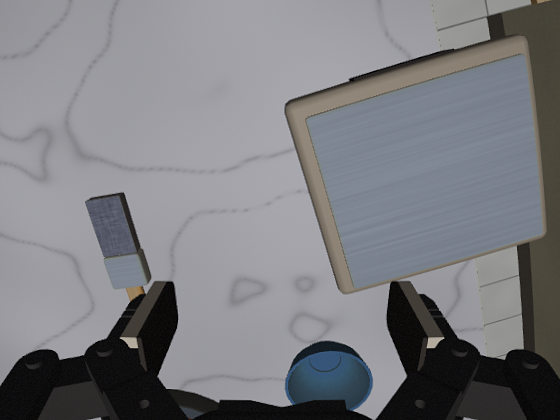

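The pan with its lid is at about top px (178,208), its loop running diagonally. The trivet is at (365,211), the tray at (275,220), and the red stand with the lifter at (292,162). Next I measure these.

```bash
python3 - <<'E'
from h import *
def load(n):
    d=np.load(n+'0.npz'); return {k:d[k] for k in d}
for n in ['top','scene']:
    c=load(n);P=cloud(c);img=c['img'];hsv=cv2.cvtColor(img,cv2.COLOR_BGR2HSV)
    X,Y,Z=P[...,0],P[...,1],P[...,2]
    print(n,'table z',np.nanmedian(Z[(X>300)&(X<700)&(abs(Y)<400)&(abs(Z)<12)]))
    # trivet via depth/colour
    def circ(mask,name,z):
        m=mask.astype(np.uint8)*255; m=cv2.morphologyEx(m,cv2.MORPH_OPEN,np.ones((3,3)))
        cs,_=cv2.findContours(m,cv2.RETR_EXTERNAL,cv2.CHAIN_APPROX_NONE)
        k=max(cs,key=cv2.contourArea); w=onplane(c,k.reshape(-1,2),z)[:,:2]
        (a,b),r=cv2.minEnclosingCircle(w.astype(np.float32)); e=cv2.fitEllipse(w.astype(np.float32))
        print(name,'minc',round(a,1),round(b,1),'r',round(r,1),'ell',np.round(e[0],1),np.round(e[1],1),round(e[2],1), 'Zmed',np.nanmedian(Z[m>0]))
        return k,w
    brown=(hsv[...,0]<20)&(hsv[...,1]>70)
    near=lambda x,y,r:(np.hypot(X-x,Y-y)<r)
    # rough centres from pixels
    if n=='top': ctr={k:P[v[1],v[0]] for k,v in dict(lid=(165,215),trivet=(365,211),tray=(275,220),stand=(292,160)).items()}; print({k:np.round(v,0) for k,v in ctr.items()})
    circ(brown&near(ctr['trivet'][0],ctr['trivet'][1],150)&(Z<40),'trivet',16)
    # tray
    m=((hsv[...,2]<120)|(hsv[...,1]>90))&near(ctr['tray'][0],ctr['tray'][1],150)&(Z<20)&(Z>-10)
    k,w=circ(m,'tray',4); r=cv2.minAreaRect(w.astype(np.float32)); print('rect',r)
    card=(hsv[...,0]>15)&(hsv[...,0]<35)&(hsv[...,1]>90)&(hsv[...,2]>90)&near(ctr['tray'][0],ctr['tray'][1],140)&(Z<20)
    cs,_=cv2.findContours(card.astype(np.uint8),cv2.RETR_EXTERNAL,cv2.CHAIN_APPROX_NONE)
    for k in cs:
        if cv2.contourArea(k)>60:
            e=cv2.fitEllipse(onplane(c,k.reshape(-1,2),8)[:,:2].astype(np.float32)); print(' card',np.round(e[0],1),np.round(e[1],1))
    # lid by height
    m=near(ctr['lid'][0],ctr['lid'][1],170)&(Z>80)&(Z<107)&(hsv[...,1]<110)
    circ(m,'lid',90)
    m=near(ctr['lid'][0],ctr['lid'][1],100)&(Z>115)
    q=P[m]; print('loop',len(q),np.round(q.mean(0),1) if len(q) else 0, np.round(q.max(0),1) if len(q) else 0)
    if len(q)>5:
        u,s,v=np.linalg.svd(q[:,:2]-q[:,:2].mean(0)); print('dir',v[0], s)
    m=near(ctr['stand'][0],ctr['stand'][1],60)&(Z>60); q=P[m]; print('stand pts',len(q),np.round(np.nanmin(q,0),0),np.round(np.nanmax(q,0),0))
E
python3 - <<'E'
import cv2
a=cv2.imread('pics/top0.png');cv2.imwrite('pics/topz.png',cv2.resize(a[120:200,255:365],None,fx=7,fy=7,interpolation=cv2.INTER_CUBIC))
a=cv2.imread('pics/scene0.png');cv2.imwrite('pics/scz.png',cv2.resize(a[150:290,270:400],None,fx=4,fy=4,interpolation=cv2.INTER_CUBIC))
E
```

```text
top table z 0.9248924465008486
{'lid': array([494., 339.,  95.]), 'trivet': array([ 514., -324.,   16.]), 'tray': array([485., -19.,   8.]), 'stand': array([666., -73., 133.])}
trivet minc 516.3 -325.1 r 115.5 ell [ 516.9 -325. ] [226.5 226.9] 13.3 Zmed 15.950729811141855
tray minc 487.1 -17.8 r 132.3 ell [486.3 -17.2] [219.5 223.2] 13.0 Zmed 5.108545714116872
rect ((486.413818359375, -17.91405487060547), (193.16561889648438, 193.17343139648438), 78.05754089355469)
 card [430.7 -54.5] [59.5 61.8]
 card [449.4  38.4] [60. 61.]
 card [524.  -73.8] [60. 61.]
 card [542.5  19.5] [59.6 61.5]
lid minc 519.4 304.2 r 105.6 ell [519.  304.3] [205.8 207.3] 155.8 Zmed 92.73834735863238
loop 73 [516.8 303.3 137.9] [546.3 331.9 154.1]
dir [-0.69983957 -0.71430006] [168.91990949  25.49422543]
stand pts 212 [ 643. -107.   60.] [710. -52. 177.]
scene table z 3.600964854875542
trivet minc 520.9 -328.9 r 120.1 ell [ 522.  -327.9] [230.2 236.9] 52.1 Zmed 18.407300977688465
tray minc 487.3 -14.6 r 127.9 ell [482. -20.] [201.1 225. ] 25.1 Zmed 8.45991650837334
rect ((488.134033203125, -15.490798950195312), (191.49424743652344, 192.26431274414062), 78.31452178955078)
 card [523.7 -70.7] [62.4 64.5]
 card [541.9  22.5] [59.8 64.8]
 card [429.9 -51.5] [62.7 63.8]
 card [449.8  41.9] [62.3 63.1]
lid minc 519.0 308.6 r 109.6 ell [525.7 302.2] [194.5 213.1] 125.2 Zmed 95.89655640730905
loop 77 [522.5 302.7 135.9] [550.1 331.9 151. ]
dir [0.69464504 0.71935267] [189.85915904  31.69844621]
stand pts 579 [ 647. -111.   60.] [716. -65. 173.]
```

View pics/topz.png

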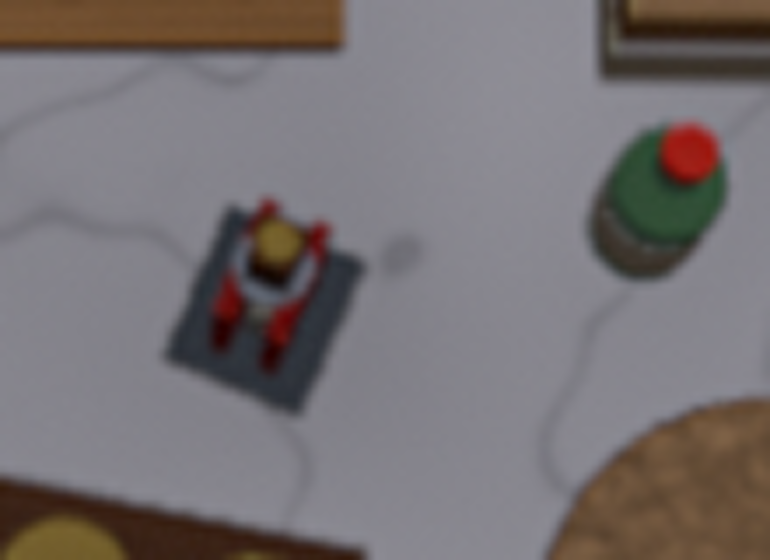

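View pics/scz.png

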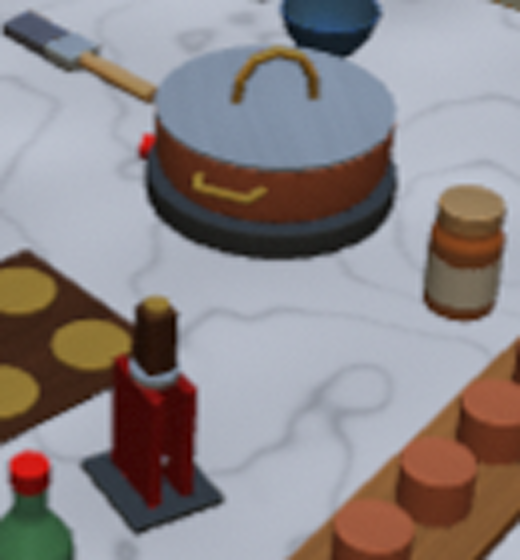

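Request:
play_rows(steps=[[0,0,0,0,-1,0,1],[0,0,0,0,-1,0,1],[0,0,0,0,-1,0,1],[0,1,0,0,0,0,1],[0,1,0,0,0,0,1]], force=60)

```text
clock: 0.57
tool_pos: [180.6, 573.7, 351.7]
tcp_rot: [[0.902, 0.003, 0.433], [-0.433, 0.006, 0.902], [-0.0, -1.0, 0.007]]
ft_force: [0.3, -0.2, -0.7]
opening: 1.0
```

```bash
cat >> h.py <<'E'
def togo(x,y,z,yaw=None,level=True):
    """print tool-frame shift (units of 40mm) to reach TCP world pos"""
    s=readout.sense();R=np.array(s['tcp_rot']);d=np.array([x,y,z])-s['tool_pos']
    t=R.T@d/40; cur=np.degrees(np.arctan2(R[1,0],R[0,0]))
    print('at',np.round(s['tool_pos'],1),'yaw %.2f'%cur,'down',np.round(R[:,1],4),'tool units',np.round(t,3),'norm',round(np.linalg.norm(t),2),'q',np.round(s['joint_positions'],2),'op',round(s['opening'],3),'F',np.round(s['ft_force'],1))
    if yaw is not None: print('wy units',round((cur-yaw)/4,3))
    # levelling rotation (tool frame, units 4deg)
    ax=np.cross(R[:,1],[0,0,-1]); print('level rot units',np.round(np.degrees(R.T@ax)/4,3))
E
python3 -c "
from h import *
togo(670,-80,340,-25)"
```

```text
at [180.6 573.7 351.7] yaw -25.63 down [ 0.0026  0.0063 -1.    ] tool units [18.101  0.222 -9.443] norm 20.42 q [1.18 0.11 1.28 0.   1.74 0.06] op 1.0 F [ 0.3 -0.2 -0.7]
wy units -0.157
level rot units [-0.098  0.    -0.006]
```

Request:
play_rows(steps=[[0,0,0,0.86,0,-0.45,1],[0,0,0,0.86,0,-0.45,1],[0,0,0,0.86,0,-0.45,1],[0,0,0,0.86,0,-0.45,1],[0,0,0,0.86,0,-0.45,1]])

```text
clock: 0.98
tool_pos: [297.2, 415.6, 347.1]
tcp_rot: [[0.903, -0.0, 0.429], [-0.429, -0.0, 0.903], [-0.0, -1.0, -0.0]]
ft_force: [1.0, -0.8, 0.8]
opening: 0.997
```

Request:
play_rows(steps=[[0,0,0,0.86,0,-0.45,1],[0,0,0,0.86,0,-0.45,1],[0,0,0,0.86,0,-0.45,1],[0,0,0,0.86,0,-0.45,1],[0,0,0,0.86,0,-0.45,1]])

```text
clock: 1.4
tool_pos: [413.9, 260.2, 347.4]
tcp_rot: [[0.903, -0.0, 0.43], [-0.43, 0.0, 0.903], [-0.0, -1.0, 0.0]]
ft_force: [0.7, 1.8, -0.3]
opening: 1.001
```

Request:
play_rows(steps=[[0,0,0,0.86,0,-0.45,1],[0,0,0,0.86,0,-0.45,1],[0,0,0,0.86,0,-0.45,1],[0,0,0,0.86,0,-0.45,1],[0,0,0,0,0,0,1]])

```text
clock: 1.82
tool_pos: [509.2, 132.2, 346.4]
tcp_rot: [[0.9, -0.0, 0.435], [-0.435, -0.003, 0.9], [0.001, -1.0, -0.003]]
ft_force: [-0.6, 0.9, 0.8]
opening: 0.997
```

```bash
python3 -c "
from h import *
togo(670,-80,340,-25)"
```

```text
at [509.2 132.2 346.4] yaw -25.79 down [-4.0e-04 -2.7e-03 -1.0e+00] tool units [ 5.927  0.172 -3.026] norm 6.66 q [ 0.16 -0.09  1.49 -0.    1.73 -0.96] op 0.997 F [-0.6  0.9  0.8]
wy units -0.197
level rot units [ 0.037 -0.     0.011]
```

Request:
play_rows(steps=[[0,0,0,0.86,0,-0.45,1],[0,0,0,0.86,0,-0.45,1],[0,0,0,0.86,0,-0.45,1],[0,0,0,0.86,0,-0.45,1],[0,0,0,0.86,0,-0.45,1]])

```text
clock: 2.23
tool_pos: [623.8, -19.0, 347.1]
tcp_rot: [[0.903, -0.0, 0.43], [-0.43, 0.0, 0.903], [-0.0, -1.0, -0.0]]
ft_force: [0.8, 0.6, 0.7]
opening: 1.0
```

Request:
play_rows(steps=[[0,0,0,0,0,0,1],[0,0,0,0,0,0,1]])

```text
clock: 2.4
tool_pos: [623.5, -19.4, 345.5]
tcp_rot: [[0.901, -0.003, 0.433], [-0.433, 0.0, 0.901], [-0.003, -1.0, -0.001]]
ft_force: [-0.8, 0.6, -0.4]
opening: 1.006
```

```bash
python3 -c "
from h import *
st()
for n in ['wrist','scene','top']:
    c=cam(n);cv2.imwrite(f'pics/{n}1.png',c['img']);np.savez(f'{n}1.npz',**{k:np.array(v) for k,v in c.items()})
"
```

```text
2.4 [623.5 -19.4 345.5] [[0.901, -0.003, 0.433], [-0.433, 0.0, 0.901], [-0.003, -1.0, -0.001]] q [-0.113  0.182  1.218 -0.     1.744 -1.236] F [-0.8  0.6 -0.4] op 1.006
```

View pics/wrist1.png

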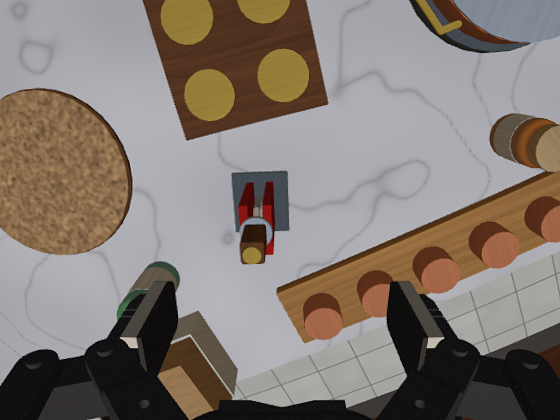

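```bash
python3 -c "
from h import *
a=cv2.imread('pics/wrist1.png');a=cv2.resize(a[160:270,220:300],None,fx=6,fy=6,interpolation=cv2.INTER_CUBIC)
b=cv2.imread('pics/scene1.png')[215:290,280:335];b=cv2.resize(b,None,fx=6,fy=6,interpolation=cv2.INTER_CUBIC)
h=max(a.shape[0],b.shape[0]);f=lambda q:cv2.copyMakeBorder(q,0,h-q.shape[0],0,0,cv2.BORDER_CONSTANT)
o=np.hstack([f(a),f(b)]);o=cv2.resize(o,None,fx=.85,fy=.85);cv2.imwrite('pics/z2.png',o)
"
```

```text
(no output)
```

View pics/z2.png

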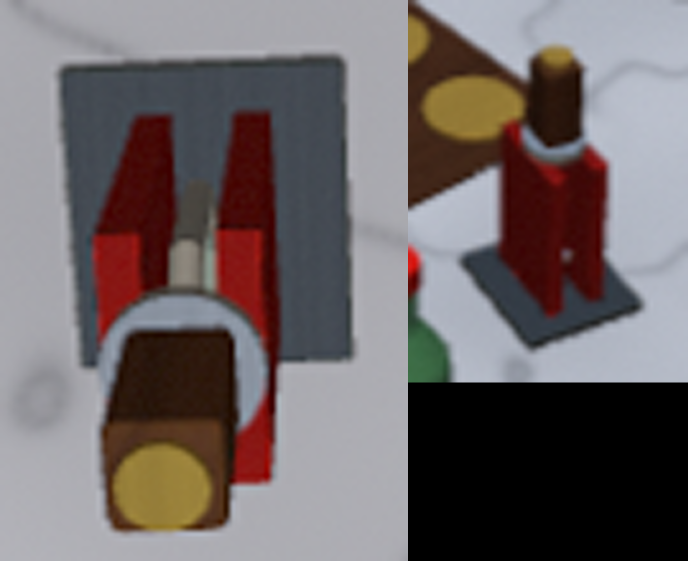

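```bash
python3 - <<'E'
from h import *
d=np.load('wrist1.npz');c={k:d[k] for k in d};P=cloud(c)
for v in range(194,218,2):
    print(v,[np.round(P[v,u],0).tolist() for u in (256,258)])
d=np.load('scene1.npz');s={k:d[k] for k in d};S=cloud(s)
u,v=280+int((567-408)/.85/6),215+int(255/.85/6);print(u,v)
for dv in (-4,-2,0,2): print([np.round(S[v+dv,u+i],0).tolist() for i in (-2,0,2)])
# fork tops: red with z ~106 ; handle button; collar
hsv=cv2.cvtColor(c['img'],cv2.COLOR_BGR2HSV)
red=((hsv[...,0]<6)|(hsv[...,0]>174))&(hsv[...,1]>150)&(P[...,2]>98)&(P[...,2]<115)&(P[...,0]>600)
q=P[red];print('forktop',len(q),q.mean(0),np.percentile(q,[2,98],axis=0))
# base plate corners
m=(abs(P[...,2]-4)<7)&(np.hypot(P[...,0]-655,P[...,1]+75)<75)&(hsv[...,2]<110)
k,_=cv2.findContours(m.astype(np.uint8),cv2.RETR_EXTERNAL,cv2.CHAIN_APPROX_NONE);k=max(k,key=cv2.contourArea)
w=onplane(c,k.reshape(-1,2),4)[:,:2];print('base',cv2.minAreaRect(w.astype(np.float32)))
# button & handle top
m=(hsv[...,0]>15)&(hsv[...,0]<35)&(hsv[...,1]>80)&(P[...,2]>150)&(P[...,2]<190)&(P[...,0]>600)
print('button',m.sum(),np.nanmean(P[m],0))
v,u=np.nonzero(m);print(u.mean(),v.mean(),'plane',onplane(c,[[u.mean(),v.mean()]],106+6+52+3.5))
col=(hsv[...,1]<70)&(P[...,2]>106)&(P[...,2]<118)&(np.hypot(P[...,0]-670,P[...,1]+80)<60)
print('collar',col.sum(),np.nanmean(P[col],0),np.percentile(P[col],[1,99],axis=0))
E
```

```text
194 [[666.0, -79.0, 9.0], [667.0, -76.0, 9.0]]
196 [[661.0, -74.0, 38.0], [661.0, -71.0, 43.0]]
198 [[661.0, -74.0, 48.0], [662.0, -71.0, 49.0]]
200 [[661.0, -73.0, 57.0], [662.0, -71.0, 57.0]]
202 [[661.0, -72.0, 64.0], [662.0, -70.0, 65.0]]
204 [[661.0, -72.0, 73.0], [662.0, -70.0, 72.0]]
206 [[661.0, -71.0, 80.0], [663.0, -70.0, 79.0]]
208 [[663.0, -72.0, 84.0], [664.0, -70.0, 83.0]]
210 [[664.0, -72.0, 87.0], [665.0, -70.0, 86.0]]
212 [[665.0, -73.0, 89.0], [667.0, -71.0, 88.0]]
214 [[667.0, -73.0, 92.0], [668.0, -72.0, 90.0]]
216 [[664.0, -71.0, 106.0], [665.0, -69.0, 107.0]]
311 265
[[701.0, -100.0, 68.0], [688.0, -73.0, 43.0], [696.0, -73.0, 47.0]]
[[701.0, -100.0, 60.0], [686.0, -69.0, 31.0], [697.0, -74.0, 41.0]]
[[705.0, -105.0, 58.0], [697.0, -84.0, 40.0], [697.0, -74.0, 33.0]]
[[701.0, -99.0, 44.0], [689.0, -74.0, 21.0], [699.0, -77.0, 28.0]]
forktop 414 [669.62799524 -71.5728903  105.21471914] [[646.53211735 -89.90634397  99.23623937]
 [710.5668341  -53.17418758 107.29343448]]
base ((680.355712890625, -79.58136749267578), (74.72068786621094, 86.08336639404297), 66.42041015625)
button 290 [679.48119351 -79.06598525 167.0020704 ]
251.45172413793102 254.84137931034482 plane [[679.25696119 -78.90923988 167.5       ]]
collar 313 [673.21393494 -73.50740943 111.93279107] [[661.86667054 -96.22101146 106.52850004]
 [695.28736458 -61.79112781 117.37395453]]
```

Stem is on the robot side, so the mouth faces away and the lifter yaw is about -23.6°. Stand centre is about (679.6,-79.3).

```bash
python3 -c "
from h import *
togo(679.6,-79.2,347,-23.6)"
```

```text
at [622.8 -16.6 347.6] yaw -25.42 down [-1.e-04  3.e-04 -1.e+00] tool units [ 1.955  0.015 -0.803] norm 2.11 q [-0.11  0.18  1.22  0.    1.74 -1.24] op 0.999 F [ 0.1  0.2 -0.3]
wy units -0.456
level rot units [-0.004 -0.    -0.003]
```

```bash
cat >> h.py <<'E'
def avg(n=8):
    p=[];R=[]
    for i in range(n):
        s=readout.sense();p.append(s['tool_pos']);R.append(s['tcp_rot']);viewer.read_camera('wrist')
    p=np.array(p);R=np.mean(np.array(R),0);u,_,v=np.linalg.svd(R)
    return p.mean(0),u@v,p.std(0)
def wcam(n=8):
    p,R,sd=avg(n);c=viewer.read_camera('wrist');T=np.eye(4);T[:3,:3]=R;T[:3,3]=p
    c['wfc']=T@np.array(c['T_tool_cam']);c['K']=np.array(c['K'],float);c['dist']=np.array(c['dist'],float)
    c['p']=p;c['R']=R
    print('pose',np.round(p,1),'sd',np.round(sd,1),'yaw %.2f'%np.degrees(np.arctan2(R[1,0],R[0,0])),'down',np.round(R[:,1],4))
    return c
def togo(x,y,z,yaw=None,n=8):
    p,R,sd=avg(n);s=readout.sense()
    t=R.T@(np.array([x,y,z])-p)/40; cur=np.degrees(np.arctan2(R[1,0],R[0,0]))
    print('t %.1f'%s['clock'],'at',np.round(p,1),'yaw %.2f'%cur,'tool units',np.round(t,3),'norm',round(np.linalg.norm(t),2),'q',np.round(s['joint_positions'],2),'op',round(s['opening'],3),'F',np.round(s['ft_force'],1))
    if yaw is not None: print('wy units',round((cur-yaw)/4,3))
    ax=np.cross(R[:,1],[0,0,-1]); print('level rot units',np.round(np.degrees(R.T@ax)/4,3))
E
python3 - <<'E'
from h import *
c=wcam();P=cloud(c)
hsv=cv2.cvtColor(c['img'],cv2.COLOR_BGR2HSV)
m=(hsv[...,0]>15)&(hsv[...,0]<35)&(hsv[...,1]>80)&(P[...,2]>150)&(P[...,2]<190)&(P[...,0]>600)
v,u=np.nonzero(m);print(u.mean(),v.mean(),'button',onplane(c,[[u.mean(),v.mean()]],106+6+52+3.5))
m=(abs(P[...,2]-4)<9)&(np.hypot(P[...,0]-655,P[...,1]+75)<75)&(hsv[...,2]<110)
k,_=cv2.findContours(m.astype(np.uint8),cv2.RETR_EXTERNAL,cv2.CHAIN_APPROX_NONE);k=max(k,key=cv2.contourArea)
w=onplane(c,k.reshape(-1,2),4)[:,:2];print('base',cv2.minAreaRect(w.astype(np.float32)))
togo(679.6,-79.2,347,-23.6)
E
```

```text
pose [622.8 -16.5 348.1] sd [0.1 0.2 0.2] yaw -25.39 down [ 8.e-04  0.e+00 -1.e+00]
249.10992907801418 254.2695035460993 button [[679.22677967 -78.37848596 167.5       ]]
base ((680.1835327148438, -78.98780822753906), (74.765380859375, 85.70350646972656), 66.48041534423828)
t 3.4 at [623.1 -17.4 347.5] yaw -25.46 tool units [ 1.94   0.014 -0.789] norm 2.09 q [-0.11  0.18  1.22  0.    1.74 -1.24] op 1.002 F [-0.7  1.3 -0.2]
wy units -0.465
level rot units [-0.    -0.     0.001]
```

Request:
play_rows(steps=[[0,0,0,0.65,0,-0.26,1],[0,0,0,0.65,0,-0.26,1],[0,0,0,0.65,0,-0.26,1],[0,-0.46,0,0,0,0,1],[0,0,0,0,1,0,1]])

```text
clock: 3.82
tool_pos: [683.9, -81.4, 315.7]
tcp_rot: [[0.916, 0.013, 0.401], [-0.401, -0.003, 0.916], [0.013, -1.0, 0.003]]
ft_force: [1.9, 0.7, 2.5]
opening: 0.999
```

Request:
play_rows(steps=[[0,0,0,0,1,0,1],[0,0,0,0,1,0,1],[0,0,0,0,0,0,1],[0,0,0,0,0,0,1]])

```text
clock: 4.15
tool_pos: [678.0, -78.8, 224.4]
tcp_rot: [[0.916, -0.007, 0.401], [-0.401, 0.001, 0.916], [-0.007, -1.0, -0.002]]
ft_force: [0.5, -0.8, 1.2]
opening: 0.999
```

```bash
python3 - <<'E'
from h import *
togo(679.7,-78.7,147,-23.5)
c=wcam();cv2.imwrite('pics/wrist2.png',c['img'])
E
```

```text
t 4.5 at [681.2 -79.3 230.3] yaw -23.62 tool units [-4.600e-02  2.083e+00 -2.000e-03] norm 2.08 q [-0.19  0.36  1.22 -0.    1.56 -1.35] op 0.999 F [ 0.3 -0.3 -0.3]
wy units -0.03
level rot units [-0.01   0.     0.046]
pose [680.4 -79.2 228.2] sd [0.3 0.1 0.8] yaw -23.62 down [ 9.e-04 -2.e-04 -1.e+00]
```

View pics/wrist2.png

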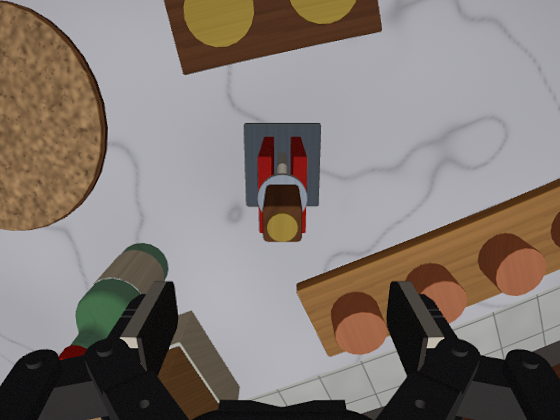

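Handle centred between the fingers (col 282). Descend and grip.

Request:
play_rows(steps=[[0,0,0,-0.02,0.7,0,1],[0,0,0,0,0.7,0,1],[0,0,0,0,0.62,0,1],[0,0,0,0,0,0,1],[0,0,0,0,0,0,1]])

```text
clock: 5.42
tool_pos: [677.9, -78.5, 144.8]
tcp_rot: [[0.916, -0.004, 0.401], [-0.401, 0.001, 0.916], [-0.004, -1.0, -0.001]]
ft_force: [-0.1, -1.3, 0.6]
opening: 0.999
```

```bash
python3 - <<'E'
from h import *
togo(679.7,-78.7,147,-23.5)
c=wcam();cv2.imwrite('pics/wrist3.png',c['img'])
E
```

```text
t 5.8 at [680.2 -79.  148.4] yaw -23.62 tool units [-0.014  0.036  0.001] norm 0.04 q [-0.19  0.4   1.32 -0.    1.42 -1.35] op 1.001 F [-0.1 -0.6 -0.7]
wy units -0.031
level rot units [-0.006  0.     0.028]
pose [679.6 -78.8 147.2] sd [0.3 0.1 0.5] yaw -23.62 down [ 6.e-04 -1.e-04 -1.e+00]
```

View pics/wrist3.png

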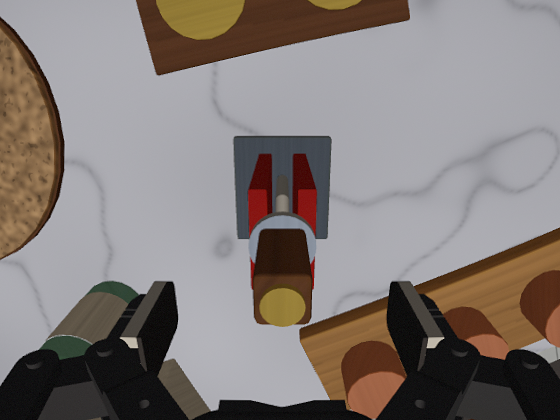

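Handle sits centred between the pads. Close the gripper.

Request:
play_rows(steps=[[0,0,0,0,0,0,0],[0,0,0,0,0,0,0],[0,0,0,0,0,0,0],[0,0,0,0,0,0,0],[0,0,0,0,0,0,0]], force=100)

```text
clock: 6.68
tool_pos: [679.4, -78.8, 146.7]
tcp_rot: [[0.916, -0.0, 0.401], [-0.401, -0.0, 0.916], [-0.0, -1.0, -0.0]]
ft_force: [-0.6, -0.3, 0.3]
opening: 0.299
```

Request:
play_rows(steps=[[0,0,0,0,0,0,0],[0,0,0,0,0,0,0],[0,0,0,0,0,0,0],[0,0,0,0,0,0,0],[0,0,0,0,0,0,0]])

```text
clock: 7.1
tool_pos: [679.7, -78.8, 147.1]
tcp_rot: [[0.916, 0.001, 0.401], [-0.401, -0.0, 0.916], [0.001, -1.0, 0.0]]
ft_force: [-0.4, 0.7, 3.3]
opening: 0.248
```

```bash
python3 - <<'E'
from h import *
togo(679.7,-78.7,147,-23.5)
c=wcam();cv2.imwrite('pics/wrist4.png',c['img'])
E
```

```text
t 7.5 at [679.7 -78.8 147.1] yaw -23.62 tool units [-0.001  0.003  0.003] norm 0.0 q [-0.19  0.4   1.32  0.    1.42 -1.35] op 0.249 F [0.9 1.3 5. ]
wy units -0.031
level rot units [-0.003  0.     0.011]
pose [679.7 -78.8 147.1] sd [0. 0. 0.] yaw -23.62 down [ 8.e-04 -1.e-04 -1.e+00]
```

View pics/wrist4.png

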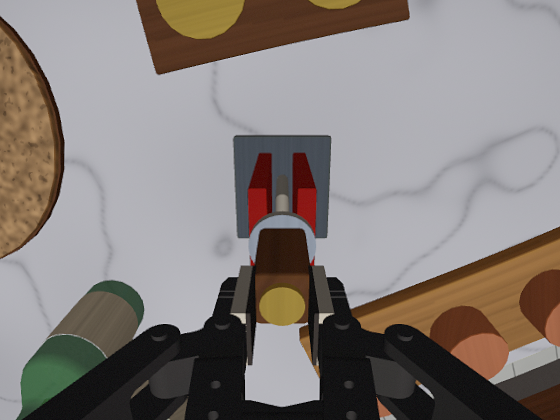

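Request:
play_rows(steps=[[0,0,0,0,-0.3,0,0],[0,0,0,0,-0.6,0,0],[0,0,0,0,-0.9,0,0],[0,0,0,0,-0.9,0,0],[0,0,0,0,-0.9,0,0]])

```text
clock: 8.37
tool_pos: [678.3, -78.7, 291.3]
tcp_rot: [[0.916, -0.003, 0.401], [-0.401, 0.0, 0.916], [-0.003, -1.0, -0.001]]
ft_force: [1.6, -0.3, -1.3]
opening: 0.251
```

Request:
play_rows(steps=[[0,0,0,0,-0.7,0,0],[0,0,0,0,-0.4,0,0],[0,0,0,0,0,0,0],[0,0,0,0,0,0,0]])

```text
clock: 8.7
tool_pos: [679.5, -78.9, 335.2]
tcp_rot: [[0.916, 0.001, 0.401], [-0.401, -0.0, 0.916], [0.001, -1.0, 0.0]]
ft_force: [-0.3, 0.4, -2.4]
opening: 0.249
```

```bash
python3 - <<'E'
from h import *
togo(450,350,370,-44.2)
c=wcam();cv2.imwrite('pics/wrist5.png',c['img'])
E
```

```text
t 9.1 at [678.7 -78.7 332.5] yaw -23.63 tool units [-9.537 -0.913  7.527] norm 12.18 q [-0.19  0.35  1.04  0.    1.75 -1.35] op 0.251 F [-0.2  0.4 -1.2]
wy units 5.144
level rot units [ 0.01   0.    -0.045]
pose [679.3 -78.8 334.4] sd [0.1 0.  0.4] yaw -23.62 down [-5.e-04  1.e-04 -1.e+00]
```

View pics/wrist5.png

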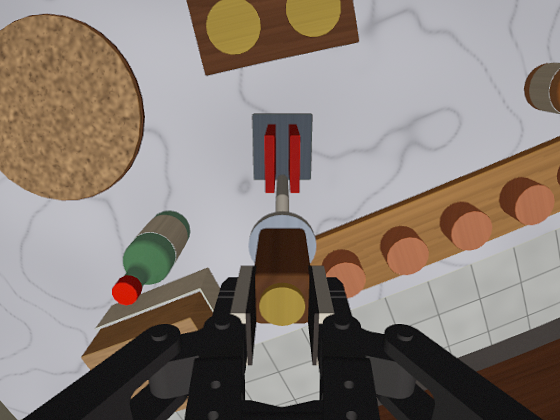

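Request:
play_rows(steps=[[0,1,0,0,-0.2,0,0],[0,1,0,0,-0.2,0,0],[0,1,0,0,-0.2,0,0],[0,1,0,0,-0.2,0,0],[0,1,0,0,-0.2,0,0]])

```text
clock: 9.97
tool_pos: [679.4, -78.8, 375.1]
tcp_rot: [[0.721, 0.0, 0.692], [-0.692, -0.0, 0.721], [0.0, -1.0, 0.0]]
ft_force: [-0.2, 0.9, -2.3]
opening: 0.253
```

Request:
play_rows(steps=[[0,0.15,0,0,0,0,0],[0,0,0,0,0,0,0]])

```text
clock: 10.13
tool_pos: [679.7, -78.9, 375.3]
tcp_rot: [[0.717, 0.001, 0.697], [-0.697, -0.0, 0.717], [0.001, -1.0, 0.001]]
ft_force: [1.3, 0.6, -1.9]
opening: 0.254
```

```bash
python3 - <<'E'
from h import *
togo(465,355,380,-44.2)
E
```

```text
t 10.5 at [679.3 -78.8 374.1] yaw -44.14 tool units [-11.398  -0.142   4.051] norm 12.1 q [-0.19  0.36  0.95  0.    1.83 -0.99] op 0.246 F [ 0.4 -0.  -1.9]
wy units 0.014
level rot units [ 0.005 -0.    -0.008]
```

Request:
play_rows(steps=[[0,0,0,-0.4,0,0.14,0],[0,0,0,-0.85,0,0.3,0],[0,0,0,-0.9,0,0.32,0],[0,0,0,-0.9,0,0.32,0],[0,0,0,-0.9,0,0.32,0]])

```text
clock: 10.95
tool_pos: [604.2, 72.6, 374.6]
tcp_rot: [[0.716, 0.0, 0.698], [-0.698, 0.0, 0.716], [-0.0, -1.0, 0.0]]
ft_force: [0.9, 0.5, -1.4]
opening: 0.251
```

Request:
play_rows(steps=[[0,0,0,-0.9,0,0.32,0],[0,0,0,-0.9,0,0.32,0],[0,0,0,-0.9,0,0.32,0],[0,0,0,-0.9,0,0.32,0],[0,0,0,-0.9,0,0.32,0]])

```text
clock: 11.37
tool_pos: [519.7, 244.4, 374.9]
tcp_rot: [[0.717, 0.0, 0.697], [-0.697, 0.0, 0.717], [0.0, -1.0, 0.0]]
ft_force: [0.7, 0.3, -1.5]
opening: 0.247
```

Request:
play_rows(steps=[[0,0,0,-0.9,0,0.32,0],[0,0,0,-0.9,0,0.32,0],[0,0,0,-0.6,0,0.21,0],[0,0,0,-0.4,0,0.14,0],[0,0,0,0,0,0,0]])

```text
clock: 11.78
tool_pos: [466.1, 352.6, 374.7]
tcp_rot: [[0.72, -0.001, 0.694], [-0.694, 0.001, 0.72], [-0.001, -1.0, 0.0]]
ft_force: [0.5, 0.2, -1.3]
opening: 0.248
```

```bash
python3 - <<'E'
from h import *
togo(465,355,380,-44.2)
c=wcam();cv2.imwrite('pics/wrist6.png',c['img']);np.savez('wrist6.npz',**{k:np.array(v) for k,v in c.items()})
E
```

```text
t 12.2 at [468.1 349.5 374.7] yaw -44.19 tool units [-0.15  -0.133  0.044] norm 0.21 q [ 0.55  0.08  1.28 -0.    1.78 -0.25] op 0.243 F [ 0.4 -0.  -1.9]
wy units 0.004
level rot units [0.001 0.    0.001]
pose [468.5 349.  374.7] sd [0.2 0.3 0. ] yaw -44.27 down [ 0. -0. -1.]
```

View pics/wrist6.png

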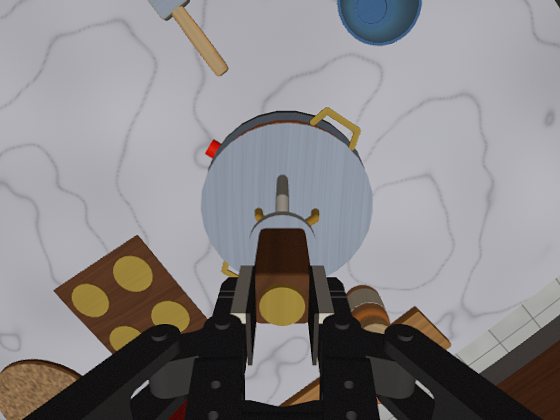

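```bash
python3 - <<'E'
from h import *
from scipy.optimize import least_squares
d=np.load('wrist6.npz');c={k:d[k] for k in d};P=cloud(c);hsv=cv2.cvtColor(c['img'],cv2.COLOR_BGR2HSV)
X,Y,Z=P[...,0],P[...,1],P[...,2]
m=(Z>80)&(Z<103)&(np.hypot(X-519,Y-303)<125)&(hsv[...,1]<110)
cs,_=cv2.findContours(m.astype(np.uint8),cv2.RETR_EXTERNAL,cv2.CHAIN_APPROX_NONE);k=max(cs,key=cv2.contourArea).reshape(-1,2)
k=k[(k[:,1]<240)]
w=onplane(c,k,89)[:,:2]
f=lambda p:np.hypot(w[:,0]-p[0],w[:,1]-p[1])-p[2]
r=least_squares(f,[519,303,105],loss='soft_l1');print('lid',r.x,len(w),np.abs(f(r.x)).mean(),'Z',np.nanmedian(Z[m]))
br=(hsv[...,0]>12)&(hsv[...,0]<35)&(hsv[...,1]>110)&(np.hypot(X-519,Y-303)<60)&(Z>95)
n,l,s,ct=cv2.connectedComponentsWithStats(br.astype(np.uint8))
for i in range(1,n):
    if s[i,4]>8: print(s[i],ct[i],np.round(np.nanmean(P[l==i],0),1),np.round(np.nanmin(P[l==i],0),1),np.round(np.nanmax(P[l==i],0),1))
E
```

```text
lid [496.94019356 340.20252695  70.39206514] 505 23.855553269423808 Z 92.1405925227138
[255 209   8  12  68] [258.26470588 213.72058824] [496.1 283.9 114.7] [493.1 279.2 100.7] [499.6 288.4 126.3]
[306 209  13  17 123] [313.2195122  216.82113821] [540.8 327.9 121.3] [533.1 321.5  97.6] [547.7 333.1 137.1]
[259 319  10   4  13] [263.92307692 321.46153846] [470.9 335.8 390.8] [469.5 334.3 389.9] [472.5 337.4 392.2]
[295 318  10   5  14] [299.14285714 321.14285714] [480.9 346.4 390.8] [479.7 344.9 390.1] [482.5 347.9 391.6]
[272 322  19   4  44] [281.29545455 323.56818182] [474.6 342.3 394.7] [471.7 339.8 393.5] [477.3 344.8 395.9]
```

```bash
python3 - <<'E'
from h import *
from scipy.optimize import least_squares
d=np.load('wrist6.npz');c={k:d[k] for k in d};P=cloud(c);hsv=cv2.cvtColor(c['img'],cv2.COLOR_BGR2HSV)
X,Y,Z=P[...,0],P[...,1],P[...,2]
m=(Z>82)&(Z<103)&(np.hypot(X-519,Y-303)<125)&(hsv[...,1]<110)
pts=np.array([(np.nonzero(m[v])[0][j],v) for v in range(130,245) for j in (0,-1) if m[v].any()],float)
w=onplane(c,pts,89)[:,:2]
f=lambda p:np.hypot(w[:,0]-p[0],w[:,1]-p[1])-p[2]
r=least_squares(f,[519,303,105],loss='soft_l1');print('lid',r.x,len(w),np.abs(f(r.x)).mean())
# loop feet symmetric: centre column ray
L=np.nanmean([[493.1,279.2],[547.7,333.1]],0);print(L)
t=np.load('top0.npz')
E
```

```text
lid [522.39340566 304.41726058 104.17413283] 230 0.34855924464635224
[520.4  306.15]
```

```bash
python3 - <<'E'
from h import *
togo(485.6,338.9,236,-44.2)
E
```

```text
t 13.0 at [468.2 349.4 374.7] yaw -44.22 tool units [0.495 3.467 0.114] norm 3.5 q [ 0.55  0.08  1.28 -0.    1.78 -0.25] op 0.247 F [ 0.2  0.2 -1.8]
wy units -0.005
level rot units [-0.  0.  0.]
```

Request:
play_rows(steps=[[0,0,0,0.25,0.5,0.06,0],[0,0,0,0.25,0.8,0.06,0],[0,0,0,0,0.9,0,0],[0,0,0,0,0.8,0,0],[0,0,0,0,0.4,0,0]])

```text
clock: 13.45
tool_pos: [484.2, 337.7, 233.3]
tcp_rot: [[0.716, -0.005, 0.698], [-0.698, -0.003, 0.716], [-0.002, -1.0, -0.006]]
ft_force: [-0.9, -0.7, -2.2]
opening: 0.247
```

Request:
play_rows(steps=[[0,0,0,0,0.06,0,0],[0,0,0,0,0,0,0],[0,0,0,0,0,0,0]])

```text
clock: 13.7
tool_pos: [486.5, 339.3, 238.0]
tcp_rot: [[0.717, 0.002, 0.697], [-0.697, 0.001, 0.717], [0.001, -1.0, 0.002]]
ft_force: [0.1, -0.3, -1.7]
opening: 0.246
```

```bash
python3 - <<'E'
from h import *
togo(485.6,338.9,236,-44.2)
c=wcam();a=c['img'];b=cam('scene')
np.savez('wrist7.npz',**{k:np.array(v) for k,v in c.items()})
z=cv2.resize(b['img'][110:220,290:390],None,fx=4,fy=4,interpolation=cv2.INTER_CUBIC)
cv2.imwrite('pics/s7.png',z);cv2.imwrite('pics/w7.png',a)
E
```

```text
t 14.1 at [486.7 339.4 238.3] yaw -44.22 tool units [-0.011  0.057 -0.029] norm 0.06 q [ 0.52  0.11  1.5  -0.    1.54 -0.28] op 0.249 F [ 0.1 -0.2 -1.6]
wy units -0.005
level rot units [-0.041 -0.     0.012]
pose [485.9 338.9 236.4] sd [0.1 0.1 0.3] yaw -44.22 down [ 1.e-04  1.e-04 -1.e+00]
```

View pics/s7.png

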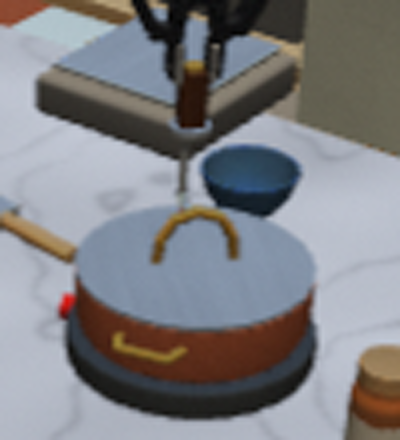

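View pics/w7.png

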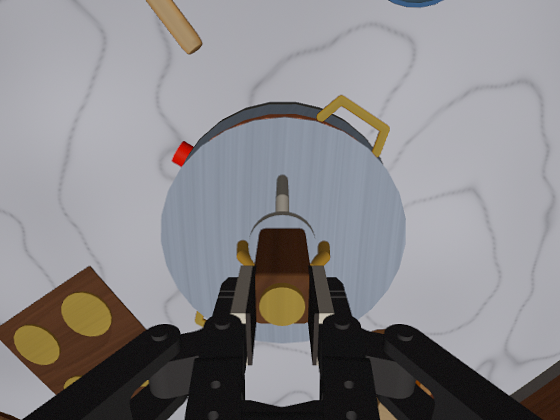

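```bash
python3 - <<'E'
from h import *
from scipy.optimize import least_squares
d=np.load('wrist7.npz');c={k:d[k] for k in d};P=cloud(c);hsv=cv2.cvtColor(c['img'],cv2.COLOR_BGR2HSV)
X,Y,Z=P[...,0],P[...,1],P[...,2]
m=(Z>82)&(Z<103)&(np.hypot(X-519,Y-303)<125)&(hsv[...,1]<110)
pts=np.array([(np.nonzero(m[v])[0][j],v) for v in range(125,290) for j in (0,-1) if m[v].any()],float)
w=onplane(c,pts,89)[:,:2]
f=lambda p:np.hypot(w[:,0]-p[0],w[:,1]-p[1])-p[2]
r=least_squares(f,[519,303,105],loss='soft_l1');print('lid',r.x,len(w),np.abs(f(r.x)).mean(),np.nanmedian(Z[m]))
print(c['R'].T@(np.r_[r.x[:2],0]-c['p']))
E
```

```text
lid [522.18247214 304.67231941 104.62968683] 330 0.30157105120836497 92.18725891243258
[ 49.86637702 236.43807266   0.69015006]
```

Advance 50 mm under the bar in slow rows.

Request:
play_rows(steps=[[0,0,0,0.25,0,0,0],[0,0,0,0.25,0,0,0],[0,0,0,0.25,0,0.02,0],[0,0,0,0.25,0,0,0],[0,0,0,0.25,0,0,0]])

```text
clock: 15.02
tool_pos: [523.3, 303.5, 236.3]
tcp_rot: [[0.716, 0.0, 0.698], [-0.698, -0.0, 0.716], [0.0, -1.0, -0.0]]
ft_force: [-0.0, 0.6, -1.6]
opening: 0.25
```

Request:
play_rows(steps=[[0,0,0,0,0,0,0],[0,0,0,0,0,0,0],[0,0,0,0,0,0,0]])

```text
clock: 15.27
tool_pos: [522.3, 304.5, 236.2]
tcp_rot: [[0.716, -0.0, 0.698], [-0.698, 0.0, 0.716], [-0.0, -1.0, -0.0]]
ft_force: [0.3, 0.2, -1.6]
opening: 0.246
```

```bash
python3 - <<'E'
from h import *
togo(522,304.4,258,-44.2)
b=cam('scene')
z=cv2.resize(b['img'][110:220,290:390],None,fx=5,fy=5,interpolation=cv2.INTER_CUBIC)
cv2.imwrite('pics/s8.png',z)
E
```

```text
t 15.7 at [522.1 304.9 236.3] yaw -44.20 tool units [ 0.007 -0.542 -0.01 ] norm 0.54 q [ 0.44  0.14  1.46  0.    1.54 -0.36] op 0.248 F [ 0.2  0.1 -1.1]
wy units -0.001
level rot units [-0.    -0.    -0.002]
```

View pics/s8.png

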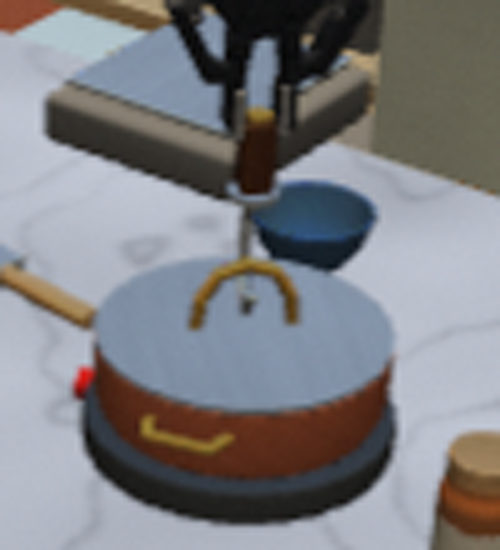

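Hook tip shows through the loop at about (245,302) in the crop, under the bar. Raise gently.

Request:
play_rows(steps=[[0,0,0,0,-0.2,0,0],[0,0,0,0,-0.15,0,0],[0,0,0,0,-0.1,0,0],[0,0,0,0,-0.1,0,0],[0,0,0,0,-0.1,0,0]])

```text
clock: 16.13
tool_pos: [522.0, 304.4, 262.0]
tcp_rot: [[0.717, -0.001, 0.697], [-0.697, -0.001, 0.717], [-0.0, -1.0, -0.001]]
ft_force: [-0.3, -0.1, -7.1]
opening: 0.251
```

Request:
play_rows(steps=[[0,0,0,0,-0.1,0,0],[0,0,0,0,-0.1,0,0],[0,0,0,0,-0.1,0,0],[0,0,0,0,-0.1,0,0],[0,0,0,0,0,0,0]])

```text
clock: 16.55
tool_pos: [522.6, 304.8, 279.4]
tcp_rot: [[0.717, 0.001, 0.697], [-0.697, 0.001, 0.717], [0.0, -1.0, 0.001]]
ft_force: [-0.2, 0.1, -6.1]
opening: 0.248
```

Request:
play_rows(steps=[[0,0,0,0,0,0,0],[0,0,0,0,0,0,0],[0,0,0,0,0,0,0]])

```text
clock: 16.8
tool_pos: [522.1, 304.5, 277.9]
tcp_rot: [[0.717, -0.001, 0.697], [-0.697, -0.0, 0.717], [-0.0, -1.0, -0.001]]
ft_force: [-0.9, -1.1, -7.1]
opening: 0.25
```

```bash
python3 - <<'E'
from h import *
togo(522,304.4,258,-44.2)
b=cam('scene')
z=cv2.resize(b['img'][110:220,290:390],None,fx=5,fy=5,interpolation=cv2.INTER_CUBIC)
cv2.imwrite('pics/s9.png',z)
E
```

```text
t 17.2 at [522.2 304.6 278. ] yaw -44.22 tool units [-0.     0.5   -0.006] norm 0.5 q [ 0.44  0.13  1.4  -0.    1.61 -0.36] op 0.248 F [ 0.6 -0.4 -7.4]
wy units -0.006
level rot units [ 0.006  0.    -0.002]
```

View pics/s9.png

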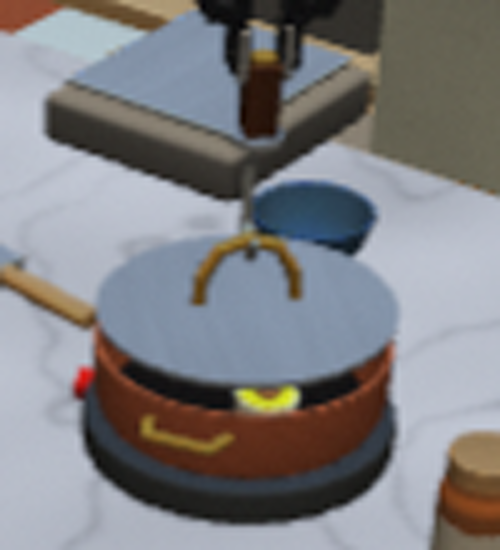

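Request:
play_rows(steps=[[0,0,0,0,-0.2,0,0],[0,0,0,0,-0.35,0,0],[0,0,0,0,-0.45,0,0],[0,0,0,0,-0.4,0,0],[0,0,0,0,-0.25,0,0]])

```text
clock: 17.67
tool_pos: [522.8, 304.8, 347.3]
tcp_rot: [[0.717, 0.003, 0.697], [-0.697, 0.001, 0.717], [0.001, -1.0, 0.003]]
ft_force: [0.4, 0.4, -6.7]
opening: 0.247
```

Request:
play_rows(steps=[[0,0,0,0,-0.1,0,0],[0,0,0,0,0,0,0],[0,0,0,0,0,0,0]])

```text
clock: 17.92
tool_pos: [522.2, 304.6, 347.7]
tcp_rot: [[0.717, -0.001, 0.697], [-0.697, -0.0, 0.717], [-0.0, -1.0, -0.001]]
ft_force: [0.3, 0.3, -7.9]
opening: 0.248
```

```bash
python3 - <<'E'
from h import *
togo(518.5,-326.5,345,-44.2)
b=cam('scene');z=cv2.resize(b['img'][90:230,260:400],None,fx=4,fy=4,interpolation=cv2.INTER_CUBIC)
cv2.imwrite('pics/s10.png',z)
c=cam('top');P=cloud(c)
for n,(u,v) in dict(syr=(352,143),jar=(191,142)).items(): print(n,np.round(P[v,u]))
E
```

```text
t 18.3 at [522.  304.5 347.1] yaw -44.22 tool units [ 10.94    0.065 -11.364] norm 15.77 q [ 0.44  0.13  1.28  0.    1.74 -0.36] op 0.247 F [ 0.1  0.6 -7.7]
wy units -0.006
level rot units [ 0.024 -0.    -0.009]
syr [ 714. -262.  167.]
jar [734. 257.  99.]
```

View pics/s10.png

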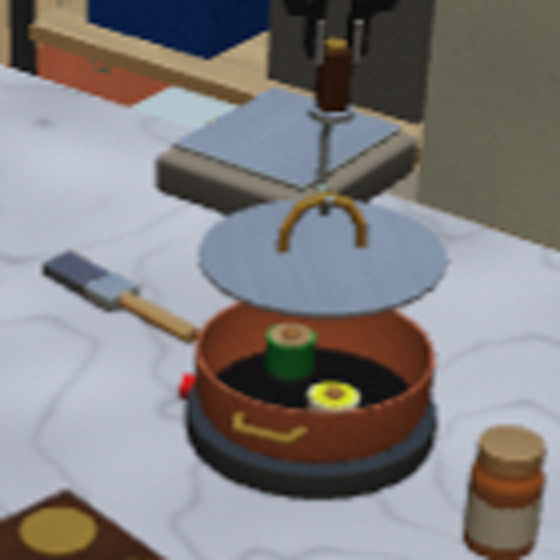

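Lid is well clear and level, and two pots (green, white/yellow) are showing so far. Carry it smoothly across.

Request:
play_rows(steps=[[0,0,0,0.07,0,-0.072,0],[0,0,0,0.14,0,-0.144,0],[0,0,0,0.21,0,-0.216,0],[0,0,0,0.28,0,-0.288,0],[0,0,0,0.35,0,-0.36,0]])

```text
clock: 18.83
tool_pos: [522.1, 243.4, 348.3]
tcp_rot: [[0.717, 0.0, 0.697], [-0.697, -0.0, 0.717], [0.0, -1.0, 0.0]]
ft_force: [0.6, 0.4, -7.7]
opening: 0.246
```

Request:
play_rows(steps=[[0,0,0,0.35,0,-0.364,0],[0,0,0,0.35,0,-0.364,0],[0,0,0,0.35,0,-0.364,0],[0,0,0,0.35,0,-0.364,0],[0,0,0,0.35,0,-0.364,0]])

```text
clock: 19.25
tool_pos: [521.3, 141.2, 348.5]
tcp_rot: [[0.716, 0.0, 0.698], [-0.698, -0.0, 0.716], [0.001, -1.0, 0.0]]
ft_force: [0.2, 0.2, -6.7]
opening: 0.25
```

Request:
play_rows(steps=[[0,0,0,0.35,0,-0.364,0],[0,0,0,0.35,0,-0.364,0],[0,0,0,0.35,0,-0.364,0],[0,0,0,0.35,0,-0.364,0],[0,0,0,0.35,0,-0.364,0]])

```text
clock: 19.67
tool_pos: [520.5, 40.3, 348.6]
tcp_rot: [[0.716, 0.0, 0.698], [-0.698, -0.0, 0.716], [0.001, -1.0, 0.0]]
ft_force: [-0.0, -1.1, -7.6]
opening: 0.25
```

Request:
play_rows(steps=[[0,0,0,0.35,0,-0.364,0],[0,0,0,0.35,0,-0.364,0],[0,0,0,0.35,0,-0.364,0],[0,0,0,0.35,0,-0.364,0],[0,0,0,0.35,0,-0.364,0]])

```text
clock: 20.08
tool_pos: [519.7, -60.7, 348.6]
tcp_rot: [[0.716, 0.001, 0.698], [-0.698, -0.001, 0.716], [0.001, -1.0, -0.0]]
ft_force: [1.0, -0.3, -7.2]
opening: 0.245
```

Request:
play_rows(steps=[[0,0,0,0.35,0,-0.364,0],[0,0,0,0.35,0,-0.364,0],[0,0,0,0.35,0,-0.364,0],[0,0,0,0.35,0,-0.364,0],[0,0,0,0.35,0,-0.364,0]])

```text
clock: 20.5
tool_pos: [518.9, -161.5, 348.6]
tcp_rot: [[0.716, 0.0, 0.698], [-0.698, -0.001, 0.716], [0.001, -1.0, -0.0]]
ft_force: [0.1, 0.0, -6.5]
opening: 0.246
```

```bash
python3 - <<'E'
from h import *
togo(518.5,-326.5,345,-44.2,n=2)
E
```

```text
t 20.6 at [ 518.7 -163.3  348.4] yaw -44.34 tool units [ 2.847  0.093 -2.921] norm 4.08 q [-0.4  -0.04  1.45 -0.    1.74 -1.19] op 0.249 F [ 0.1 -0.3 -7.2]
wy units -0.035
level rot units [ 0.019 -0.     0.019]
```

Request:
play_rows(steps=[[0,0,0,0.1,0,-0.1,0],[0,0,0,0.05,0,-0.05,0],[0,0,0,0,0,0,0],[0,0,0,0,0,0,0]])

```text
clock: 20.93
tool_pos: [519.9, -167.7, 348.4]
tcp_rot: [[0.717, 0.0, 0.697], [-0.697, 0.0, 0.717], [-0.0, -1.0, 0.0]]
ft_force: [-0.2, 0.4, -7.7]
opening: 0.249
```

```bash
python3 - <<'E'
from h import *
from scipy.optimize import least_squares
c=wcam();cv2.imwrite('pics/w11.png',c['img']);np.savez('w11.npz',**{k:np.array(v) for k,v in c.items()})
b=cam('scene');cv2.imwrite('pics/s11.png',b['img'])
E
```

```text
pose [ 520.  -167.6  348.4] sd [0.  0.1 0. ] yaw -44.18 down [ 1.e-04  1.e-04 -1.e+00]
```

View pics/w11.png

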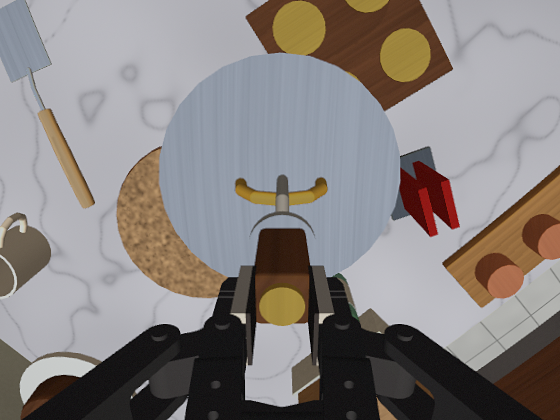

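View pics/s11.png

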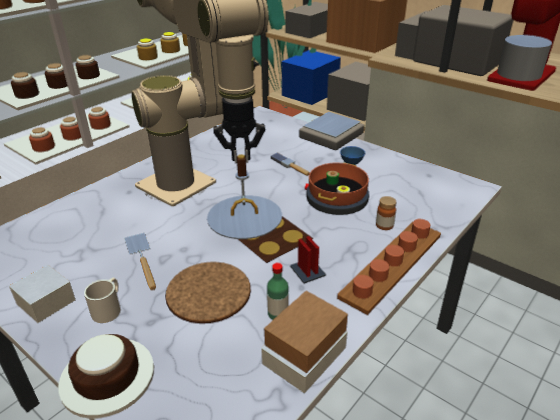

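```bash
python3 - <<'E'
from h import *
from scipy.optimize import least_squares
d=np.load('w11.npz');c={k:d[k] for k in d};P=cloud(c);hsv=cv2.cvtColor(c['img'],cv2.COLOR_BGR2HSV)
m=((hsv[...,0]<25)&(hsv[...,1]>60)&(abs(P[...,2]-16)<10))
m=cv2.morphologyEx(m.astype(np.uint8),cv2.MORPH_OPEN,np.ones((5,5)))
pts=[(np.nonzero(m[v,:260])[0][0],v) for v in range(150,285) if m[v,100:260].any()]
pts=np.array([p for p in pts if 100<p[0]<200],float)
w=onplane(c,pts,16)[:,:2]
f=lambda p:np.hypot(w[:,0]-p[0],w[:,1]-p[1])-(p[2] if len(p)>2 else 117)
for x0 in ([518,-326],[518,-326,117]):
    r=least_squares(f,x0,loss='soft_l1');print(r.x,np.abs(f(r.x)).mean(),len(w))
p,R=c['p'],c['R']
togo(518.5,-327,345,-44.2,n=2)
# lid level: plane fit of lid top points near rim
m=(np.hypot(P[...,0]-520,P[...,1]+168)<100)&(np.hypot(P[...,0]-520,P[...,1]+168)>50)&(P[...,2]>160)&(P[...,2]<200)
q=P[m];A=np.c_[q[:,:2]-[520,-168],np.ones(len(q))];print('plane',np.linalg.lstsq(A,q[:,2],rcond=None)[0])
E
```

```text
[ 520.03981724 -323.17918043] 0.43266105293785456 78
[ 518.97018809 -325.48456549  114.58679025] 0.43754531404208435 78
t 21.5 at [ 520.  -168.   348.3] yaw -44.21 tool units [ 2.746  0.083 -2.875] norm 3.98 q [-0.41 -0.03  1.44  0.    1.74 -1.21] op 0.249 F [-0.4 -0.4 -7.7]
wy units -0.003
level rot units [-0.001 -0.     0.   ]
plane [-1.05591399e-02 -3.20140945e-02  1.82652964e+02]
```

Request:
play_rows(steps=[[0,0,0,0.11,0,-0.11,0],[0,0,0,0.27,0,-0.28,0],[0,0,0,0.4,0,-0.42,0],[0,0,0,0.54,0,-0.57,0],[0,0,0,0.54,0,-0.57,0]])

```text
clock: 21.95
tool_pos: [518.9, -277.0, 348.5]
tcp_rot: [[0.718, 0.0, 0.696], [-0.696, -0.0, 0.718], [0.0, -1.0, 0.0]]
ft_force: [1.9, 0.1, -6.8]
opening: 0.25
```

Request:
play_rows(steps=[[0,0,0,0.4,0,-0.42,0],[0,0,0,0.27,0,-0.28,0],[0,0,0,0.19,0,-0.19,0],[0,0,0,0,0,0,0],[0,0,0,0,0,0,0]])

```text
clock: 22.37
tool_pos: [518.7, -325.3, 348.0]
tcp_rot: [[0.716, -0.0, 0.698], [-0.698, 0.001, 0.716], [-0.001, -1.0, 0.0]]
ft_force: [0.1, 0.6, -7.6]
opening: 0.251
```

```bash
python3 - <<'E'
from h import *
togo(518.8,-325.3,189,-44.2)
c=wcam();cv2.imwrite('pics/w12.png',c['img'])
E
```

```text
t 22.8 at [ 519.  -324.4  348.4] yaw -44.17 tool units [ 0.013  3.986 -0.02 ] norm 3.99 q [-0.64  0.15  1.25 -0.    1.74 -1.44] op 0.244 F [-0.3 -0.8 -7.5]
wy units 0.009
level rot units [-0.007  0.    -0.003]
pose [ 518.7 -325.2  348.4] sd [0.  0.1 0.1] yaw -44.21 down [ 1.e-04 -1.e-04 -1.e+00]
```

View pics/w12.png

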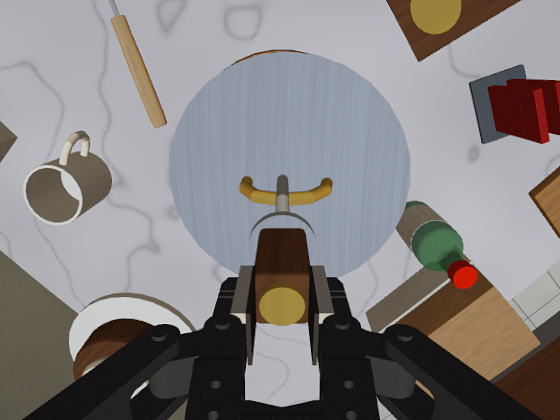

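```bash
python3 - <<'E'
from h import *
from scipy.optimize import least_squares
c=wcam(4);P=cloud(c);hsv=cv2.cvtColor(c['img'],cv2.COLOR_BGR2HSV)
p=c['p'];X,Y,Z=P[...,0],P[...,1],P[...,2]
m=(Z>165)&(Z<200)&(np.hypot(X-p[0],Y-p[1])<125)&(hsv[...,1]<110)
pts=np.array([(np.nonzero(m[v])[0][j],v) for v in range(60,230) for j in (0,-1) if m[v].any()],float)
w=onplane(c,pts,179)[:,:2]
f=lambda p:np.hypot(w[:,0]-p[0],w[:,1]-p[1])-p[2]
r=least_squares(f,[p[0],p[1],105],loss='soft_l1');print('lid',r.x,len(w),np.abs(f(r.x)).mean())
print(c['R'].T@(np.r_[r.x[:2],0]-c['p']))
m&=np.hypot(X-p[0],Y-p[1])>50
q=P[m];A=np.c_[q[:,:2]-r.x[:2],np.ones(len(q))];print('plane',np.linalg.lstsq(A,q[:,2],rcond=None)[0])
togo(516,-329,189,-44.2)
E
```

```text
pose [ 518.6 -325.4  348.3] sd [0. 0. 0.] yaw -44.23 down [-1.e-04 -0.e+00 -1.e+00]
lid [ 515.07236172 -330.37053419  104.53777159] 340 0.6482509575536735
[  0.90985471 348.26260527  -5.9823121 ]
plane [-5.01815017e-02 -5.51473715e-02  1.82678972e+02]
t 23.9 at [ 518.7 -325.4  348.3] yaw -44.22 tool units [ 0.015  3.982 -0.111] norm 3.98 q [-0.64  0.15  1.25 -0.    1.74 -1.44] op 0.247 F [ 0.2 -0.3 -8. ]
wy units -0.006
level rot units [-0. -0. -0.]
```

Request:
play_rows(steps=[[0,0,0,0,0.1,0.05,0],[0,0,0,0,0.2,0.06,0],[0,0,0,0,0.3,0.045,0],[0,0,0,0,0.4,0,0],[0,0,0,0,0.4,0,0]])

```text
clock: 24.28
tool_pos: [523.1, -320.4, 290.5]
tcp_rot: [[0.717, -0.0, 0.697], [-0.697, 0.0, 0.717], [-0.001, -1.0, 0.0]]
ft_force: [0.3, -0.1, -8.4]
opening: 0.248
```

Request:
play_rows(steps=[[0,0,0,0,0.4,0,0],[0,0,0,0,0.4,0,0],[0,0,0,0,0.4,0,0],[0,0,0,0,0.3,0,0],[0,0,0,0,0.2,0,0]])

```text
clock: 24.7
tool_pos: [522.0, -320.0, 221.1]
tcp_rot: [[0.717, -0.003, 0.697], [-0.697, 0.002, 0.717], [-0.004, -1.0, -0.0]]
ft_force: [-0.2, 0.5, -6.8]
opening: 0.254
```

Request:
play_rows(steps=[[0,0,0,0,0,0,0],[0,0,0,0,0,0,0],[0,0,0,0,0,0,0]])

```text
clock: 24.95
tool_pos: [523.5, -321.2, 225.4]
tcp_rot: [[0.717, 0.001, 0.697], [-0.697, -0.001, 0.717], [0.002, -1.0, 0.0]]
ft_force: [-0.3, 0.8, -7.5]
opening: 0.248
```

```bash
cat >> h.py <<'E'
def lidfit(c,z,rows,tol=25):
    from scipy.optimize import least_squares
    P=cloud(c);hsv=cv2.cvtColor(c['img'],cv2.COLOR_BGR2HSV)
    p=c['p'];X,Y,Z=P[...,0],P[...,1],P[...,2]
    m=(abs(Z-z)<tol)&(np.hypot(X-p[0],Y-p[1])<130)&(hsv[...,1]<55)
    pts=np.array([(np.nonzero(m[v])[0][j],v) for v in rows for j in (0,-1) if m[v].any()],float)
    w=onplane(c,pts,z)[:,:2]
    f=lambda p:np.hypot(w[:,0]-p[0],w[:,1]-p[1])-p[2]
    r=least_squares(f,[p[0],p[1],105],loss='soft_l1');print('lid',r.x,len(w),np.abs(f(r.x)).mean())
    print('in tool',c['R'].T@(np.r_[r.x[:2],0]-c['p']))
    m&=np.hypot(X-p[0],Y-p[1])>50
    q=P[m];A=np.c_[q[:,:2]-r.x[:2],np.ones(len(q))];print('plane',np.linalg.lstsq(A,q[:,2],rcond=None)[0])
    return r.x
E
python3 - <<'E'
from h import *
c=wcam();cv2.imwrite('pics/w13.png',c['img']);print(readout.sense()['ft_force'])
lidfit(c,c['p'][2]-169,range(60,230))
togo(522,-320.3,189,-44.2)
E
```

```text
pose [ 523.4 -321.3  225.4] sd [0.2 0.1 0.4] yaw -44.22 down [ 0.0014 -0.0011 -1.    ]
[ 0.21561679 -0.17829754 -7.62716059]
lid [ 525.19792471 -321.07914156  104.57273747] 340 0.28235306881233085
in tool [  0.70286804 225.42288957   1.3274004 ]
plane [1.45626597e-02 1.17245552e-02 5.95414383e+01]
t 25.8 at [ 523.  -320.9  224.3] yaw -44.22 tool units [-0.029  0.883 -0.006] norm 0.88 q [-0.63  0.17  1.45 -0.    1.52 -1.43] op 0.248 F [-0.2 -0.5 -7.3]
wy units -0.006
level rot units [ 0. -0.  0.]
```

View pics/w13.png

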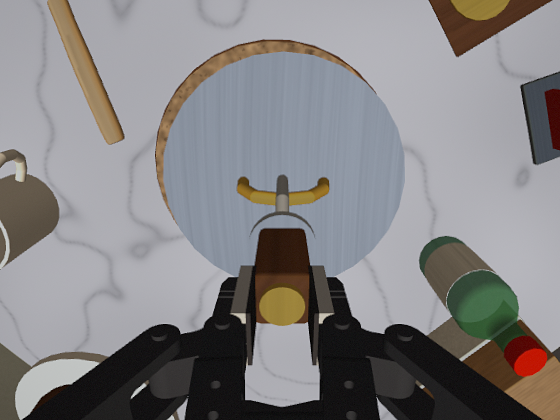

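Request:
play_rows(steps=[[0,0,0,0,0,-0.03,0],[0,0,0,0,0,-0.04,0],[0,0,0,0,0,-0.04,0],[0,0,0,0,0,-0.03,0],[0,0,0,0,0,0,0]])

```text
clock: 26.22
tool_pos: [518.8, -325.3, 224.3]
tcp_rot: [[0.716, -0.0, 0.698], [-0.698, -0.0, 0.716], [0.0, -1.0, -0.0]]
ft_force: [0.6, 0.4, -6.8]
opening: 0.252
```

Request:
play_rows(steps=[[0,0,0,0,0,0,0],[0,0,0,0,0,0,0],[0,0,0,0,0,0,0]])

```text
clock: 26.47
tool_pos: [519.1, -324.9, 224.3]
tcp_rot: [[0.717, 0.0, 0.697], [-0.697, 0.0, 0.717], [0.0, -1.0, 0.0]]
ft_force: [0.2, -0.2, -7.3]
opening: 0.25
```

```bash
python3 - <<'E'
from h import *
from scipy.optimize import least_squares
c=wcam();cv2.imwrite('pics/w14.png',c['img'])
L=lidfit(c,c['p'][2]-169,range(60,230))
P=cloud(c);hsv=cv2.cvtColor(c['img'],cv2.COLOR_BGR2HSV)
m=((hsv[...,0]<25)&(hsv[...,1]>60)&(abs(P[...,2]-14)<10)&(np.hypot(P[...,0]-519,P[...,1]+325)<130)).astype(np.uint8)
pts=[]
for u in range(150,330):
    v=np.nonzero(m[:200,u])[0]
    if len(v)>4: pts.append((u,v[0]))
for v in range(80,160):
    u=np.nonzero(m[v,:230])[0]
    if len(u)>2: pts.append((u[0],v))
w=onplane(c,np.array(pts,float),16)[:,:2]
f=lambda p:np.hypot(w[:,0]-p[0],w[:,1]-p[1])-(p[2] if len(p)>2 else 117)
for x0 in ([518,-326],[518,-326,117]):
    r=least_squares(f,x0,loss='soft_l1');print('trivet',r.x,np.abs(f(r.x)).mean(),len(w))
togo(519,-325,189,-44.2)
E
```

```text
pose [ 519.1 -324.9  224.3] sd [0. 0. 0.] yaw -44.22 down [ 0.  0. -1.]
lid [ 519.66568266 -325.64603626  104.55426247] 340 0.2687717639544258
in tool [ 9.07452176e-01  2.24286238e+02 -1.51491599e-01]
plane [ 2.33003356e-03 -1.54708302e-03  5.83849522e+01]
trivet [ 519.01720432 -326.11891569] 0.2743605111285661 233
trivet [ 517.62744427 -325.73446007  115.71812205] 0.24751740899602118 233
t 27.3 at [ 519.1 -325.   224.3] yaw -44.22 tool units [-0.001  0.882 -0.002] norm 0.88 q [-0.64  0.17  1.46  0.    1.52 -1.44] op 0.249 F [-0.  -0.3 -7.9]
wy units -0.006
level rot units [ 0. -0.  0.]
```

Lid (519.7,-325.6) is now level and centred over the trivet (519,-326). Lower it gently: 30 mm, then small steps.

Request:
play_rows(steps=[[0,0,0,0,0.15,0,0],[0,0,0,0,0.2,0,0],[0,0,0,0,0.2,0,0],[0,0,0,0,0.15,0,0],[0,0,0,0,0.06,0,0]])

```text
clock: 27.73
tool_pos: [518.2, -324.3, 191.4]
tcp_rot: [[0.717, -0.003, 0.697], [-0.697, 0.002, 0.717], [-0.003, -1.0, -0.0]]
ft_force: [-0.5, 0.9, -7.9]
opening: 0.251
```

Request:
play_rows(steps=[[0,0,0,0,0.06,0,0],[0,0,0,0,0.06,0,0],[0,0,0,0,0.06,0,0],[0,0,0,0,0.06,0,0],[0,0,0,0,0,0,0]])

```text
clock: 28.15
tool_pos: [519.5, -325.3, 185.0]
tcp_rot: [[0.717, 0.001, 0.697], [-0.697, -0.001, 0.717], [0.002, -1.0, 0.0]]
ft_force: [0.8, 0.3, -1.3]
opening: 0.246
```

```bash
python3 - <<'E'
from h import *
togo(519,-325,167,-44.2)
E
```

```text
t 28.6 at [ 519.4 -325.2  185. ] yaw -44.22 tool units [-0.012  0.45  -0.003] norm 0.45 q [-0.64  0.19  1.51 -0.    1.45 -1.44] op 0.248 F [ 0.4  0.3 -0.7]
wy units -0.006
level rot units [-0.002  0.     0.018]
```

Request:
play_rows(steps=[[0,0,0,0,0.15,0,0],[0,0,0,0,0.15,0,0],[0,0,0,0,0.13,0,0],[0,0,0,0,0,0,0],[0,0,0,0,0,0,0]])

```text
clock: 28.97
tool_pos: [518.6, -324.6, 166.0]
tcp_rot: [[0.717, -0.001, 0.697], [-0.697, 0.001, 0.717], [-0.002, -1.0, -0.0]]
ft_force: [-0.0, 0.2, -1.2]
opening: 0.255
```

```bash
python3 - <<'E'
from h import *
togo(519,-325,167,-44.2)
c=wcam();cv2.imwrite('pics/w15.png',c['img'])
L=lidfit(c,20,range(60,230),20)
E
```

```text
t 29.4 at [ 519.1 -325.   167.1] yaw -44.22 tool units [-0.001  0.003 -0.002] norm 0.0 q [-0.64  0.2   1.52 -0.    1.42 -1.44] op 0.251 F [ 0.4  0.9 -1.8]
wy units -0.006
level rot units [ 0. -0. -0.]
pose [ 519.1 -325.   167.2] sd [0.  0.  0.1] yaw -44.22 down [ 1.e-04 -1.e-04 -1.e+00]
lid [ 515.15862422 -321.19215287  120.83186206] 340 0.9019605454198474
in tool [-5.51589151e+00  1.67201751e+02 -3.97522120e-02]
plane [ 1.36009921e-02 -2.15143960e-02  2.08080718e+01]
```

View pics/w15.png

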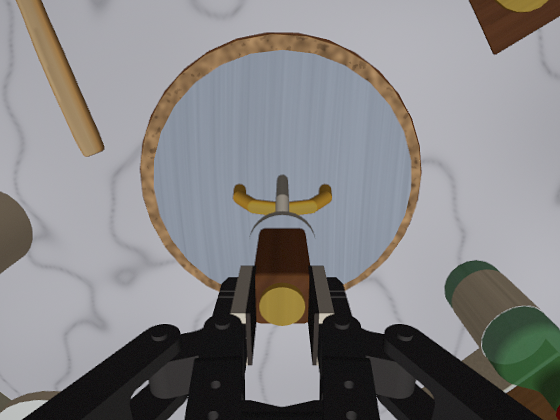

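Request:
play_rows(steps=[[0,0,0,-0.2,0,0,0],[0,0,0,-0.3,0,0,0],[0,0,0,-0.3,0,0,0],[0,0,0,-0.3,0,0,0],[0,0,0,-0.3,0,0,0]])

```text
clock: 30.23
tool_pos: [478.1, -285.1, 166.9]
tcp_rot: [[0.717, -0.0, 0.697], [-0.697, 0.0, 0.717], [-0.0, -1.0, -0.0]]
ft_force: [0.2, -0.7, -2.1]
opening: 0.247
```

Request:
play_rows(steps=[[0,0,0,-0.1,0,0,0],[0,0,0,0,0,0,0],[0,0,0,0,-0.3,0,0],[0,0,0,0,-0.8,0,0],[0,0,0,0,-0.9,0,0]])

```text
clock: 30.65
tool_pos: [475.0, -282.5, 246.3]
tcp_rot: [[0.717, -0.004, 0.698], [-0.698, 0.003, 0.717], [-0.005, -1.0, -0.001]]
ft_force: [0.3, 0.2, -1.5]
opening: 0.25
```

Request:
play_rows(steps=[[0,0,0,0,-0.9,0,0],[0,0,0,0,-0.9,0,0],[0,0,0,0,-0.6,0,0],[0,0,0,0,0,0,0],[0,0,0,0,0,0,0]])

```text
clock: 31.07
tool_pos: [477.2, -284.1, 346.3]
tcp_rot: [[0.716, 0.004, 0.698], [-0.698, -0.003, 0.717], [0.005, -1.0, 0.001]]
ft_force: [0.5, 0.4, -1.4]
opening: 0.249
```

```bash
python3 - <<'E'
from h import *
togo(679.7,-78.8,337,-23.6)
c=wcam();cv2.imwrite('pics/w16.png',c['img'])
E
```

```text
t 31.5 at [ 476.  -283.1  342.4] yaw -44.23 tool units [0.086 0.134 7.213] norm 7.21 q [-0.63 -0.01  1.43 -0.    1.73 -1.43] op 0.249 F [ 0.5 -0.4 -1.9]
wy units -5.157
level rot units [ 0.003 -0.    -0.015]
pose [ 476.  -283.   342.7] sd [0.1 0.1 0.4] yaw -44.22 down [-5.e-04  4.e-04 -1.e+00]
```

View pics/w16.png

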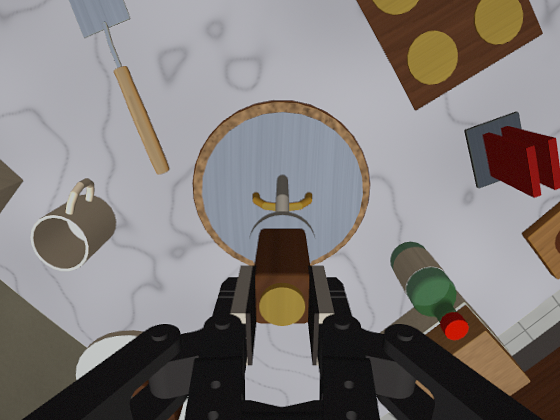

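Request:
play_rows(steps=[[0,0,0,0,0,0.4,0],[0,0,0,0.02,0,0.8,0],[0,0,0,0.02,0,0.95,0],[0,0,0,0.02,0,0.95,0],[0,0,0,0.02,0,0.95,0]])

```text
clock: 32.33
tool_pos: [592.3, -168.2, 343.3]
tcp_rot: [[0.716, 0.0, 0.698], [-0.698, -0.0, 0.716], [0.0, -1.0, 0.0]]
ft_force: [0.1, -0.7, -0.9]
opening: 0.249
```

Request:
play_rows(steps=[[0,0,0,0,0,0.95,0],[0,0,0,0,0,0.95,0],[0,0,0,0,0,0.75,0],[0,0,0,0,0,0.5,0],[0,-1,0,0,0,0,0]])

```text
clock: 32.75
tool_pos: [681.2, -74.9, 341.7]
tcp_rot: [[0.766, -0.001, 0.643], [-0.643, 0.002, 0.766], [-0.002, -1.0, 0.001]]
ft_force: [-0.0, -0.4, -2.0]
opening: 0.247
```

Request:
play_rows(steps=[[0,-1,0,0,0,0,0],[0,-1,0,0,0,0,0],[0,-1,0,0,0,0,0],[0,-1,0,0,0,0,0],[0,-0.16,0,0,0,0,0]])

```text
clock: 33.17
tool_pos: [679.3, -78.9, 342.9]
tcp_rot: [[0.918, -0.0, 0.397], [-0.397, 0.0, 0.918], [-0.0, -1.0, -0.0]]
ft_force: [0.7, -0.0, -0.9]
opening: 0.251
```

Request:
play_rows(steps=[[0,0,0,0,0,0,0],[0,0,0,0,0,0,0]])

```text
clock: 33.33
tool_pos: [679.2, -79.0, 343.0]
tcp_rot: [[0.916, -0.0, 0.402], [-0.402, -0.0, 0.916], [-0.0, -1.0, -0.0]]
ft_force: [-0.0, 0.3, -1.2]
opening: 0.252
```

```bash
python3 - <<'E'
from h import *
togo(679.7,-78.8,270,-23.62)
c=wcam();cv2.imwrite('pics/w17.png',c['img'])
E
```

```text
t 33.7 at [679.2 -79.  343.1] yaw -23.65 tool units [0.009 1.827 0.009] norm 1.83 q [-0.19  0.35  1.02  0.    1.77 -1.35] op 0.252 F [-0.3  0.1 -1.6]
wy units -0.008
level rot units [ 0.  0. -0.]
pose [679.2 -79.  343.1] sd [0. 0. 0.] yaw -23.59 down [-0. -0. -1.]
```

View pics/w17.png

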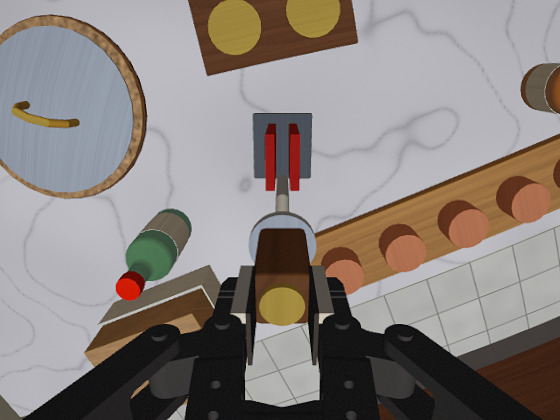

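Request:
play_rows(steps=[[0,0,0,0.01,0.4,0.01,0],[0,0,0,0,0.7,0,0],[0,0,0,0,0.7,0,0],[0,0,0,0,0.4,0,0],[0,0,0,0,0,0,0]])

```text
clock: 34.6
tool_pos: [677.3, -78.3, 249.1]
tcp_rot: [[0.916, -0.009, 0.4], [-0.4, 0.002, 0.916], [-0.008, -1.0, -0.002]]
ft_force: [-0.9, -0.4, -1.7]
opening: 0.251
```

Request:
play_rows(steps=[[0,0,0,0,0,0,0],[0,0,0,0,0,0,0],[0,0,0,0,0,0,0]])

```text
clock: 34.85
tool_pos: [680.9, -79.0, 257.9]
tcp_rot: [[0.916, 0.004, 0.4], [-0.4, -0.001, 0.916], [0.004, -1.0, 0.001]]
ft_force: [0.1, 0.0, -1.1]
opening: 0.253
```

```bash
python3 - <<'E'
from h import *
togo(679.7,-78.8,147.1,-23.62)
E
```

```text
t 35.2 at [680.4 -78.9 256.8] yaw -23.58 tool units [-0.023  2.741 -0.007] norm 2.74 q [-0.19  0.35  1.18 -0.    1.61 -1.35] op 0.25 F [ 0.3  0.5 -1.5]
wy units 0.009
level rot units [-0.007 -0.     0.033]
```

Request:
play_rows(steps=[[0,0,0,0,0.15,0,0],[0,0,0,0,0.25,0,0],[0,0,0,0,0.3,0,0],[0,0,0,0,0.3,0,0],[0,0,0,0,0.3,0,0]])

```text
clock: 35.67
tool_pos: [679.1, -78.6, 200.6]
tcp_rot: [[0.916, -0.002, 0.4], [-0.4, 0.0, 0.916], [-0.002, -1.0, -0.0]]
ft_force: [-0.0, 0.4, -1.6]
opening: 0.246
```

Request:
play_rows(steps=[[0,0,0,0,0.3,0,0],[0,0,0,0,0.3,0,0],[0,0,0,0,0.3,0,0],[0,0,0,0,0.2,0,0],[0,0,0,0,0.15,0,0]])

```text
clock: 36.08
tool_pos: [679.2, -78.6, 151.3]
tcp_rot: [[0.916, -0.002, 0.4], [-0.4, 0.0, 0.916], [-0.002, -1.0, -0.0]]
ft_force: [0.3, 0.7, -1.2]
opening: 0.253
```

Request:
play_rows(steps=[[0,0,0,0,0.05,0,0],[0,0,0,0,0,0,0],[0,0,0,0,0,0,0],[0,0,0,0,0,0,0]])

```text
clock: 36.42
tool_pos: [680.4, -78.9, 152.2]
tcp_rot: [[0.916, 0.002, 0.4], [-0.4, -0.0, 0.916], [0.002, -1.0, 0.0]]
ft_force: [-1.1, -0.0, -2.3]
opening: 0.249
```

```bash
python3 - <<'E'
from h import *
togo(679.7,-78.8,147.1,-23.62)
c=wcam(2);cv2.imwrite('pics/w18.png',c['img'])
E
```

```text
t 36.8 at [680.1 -78.8 151.8] yaw -23.58 tool units [-0.011  0.118 -0.004] norm 0.12 q [-0.19  0.4   1.31 -0.    1.43 -1.35] op 0.249 F [ 0.7  0.7 -1.1]
wy units 0.009
level rot units [-0.003  0.     0.015]
pose [679.8 -78.8 151.2] sd [0. 0. 0.] yaw -23.58 down [ 1.e-04 -1.e-04 -1.e+00]
```

View pics/w18.png

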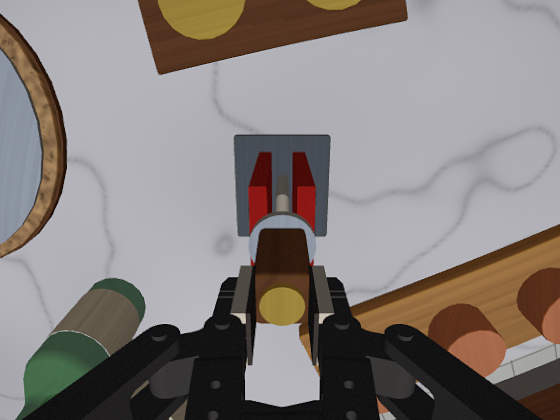

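4 mm left, then release.

Request:
play_rows(steps=[[0,0,0,0,0.05,0,0],[0,0,0,0,0.05,0,0],[0,0,0,0,0,0,0],[0,0,0,0,0,0,0]])

```text
clock: 37.3
tool_pos: [679.9, -78.7, 147.1]
tcp_rot: [[0.916, 0.0, 0.4], [-0.4, -0.0, 0.916], [0.0, -1.0, 0.0]]
ft_force: [0.9, 0.2, -0.5]
opening: 0.25
```

```bash
python3 - <<'E'
from h import *
togo(679.7,-78.8,147.1,-23.62)
E
```

```text
t 37.7 at [679.9 -78.8 147.2] yaw -23.58 tool units [-0.004  0.002 -0.003] norm 0.01 q [-0.19  0.4   1.32  0.    1.42 -1.35] op 0.246 F [ 0.9 -0.1  0.3]
wy units 0.01
level rot units [-0.001 -0.     0.004]
```

Request:
play_rows(steps=[[0,0,0,0,0,0,0.35],[0,0,0,0,0,0,0.5],[0,0,0,0,0,0,0.7],[0,0,0,0,0,0,1],[0,0,0,0,0,0,1]])

```text
clock: 38.12
tool_pos: [679.7, -78.8, 147.1]
tcp_rot: [[0.916, -0.0, 0.4], [-0.4, -0.0, 0.916], [-0.0, -1.0, -0.0]]
ft_force: [0.2, 0.2, -0.1]
opening: 0.898
```

Request:
play_rows(steps=[[0,0,0,0,0,0,1],[0,0,0,0,0,0,1],[0,0,0,0,0,0,1],[0,0,0,0,0,0,1],[0,0,0,0,0,0,1]])

```text
clock: 38.53
tool_pos: [679.8, -78.7, 147.1]
tcp_rot: [[0.916, -0.0, 0.4], [-0.4, 0.0, 0.916], [-0.0, -1.0, 0.0]]
ft_force: [-0.6, -0.5, 0.0]
opening: 1.005
```

Request:
play_rows(steps=[[0,0,0,0,-0.3,0,1],[0,0,0,0,-0.6,0,1],[0,0,0,0,-0.9,0,1],[0,0,0,0,-0.9,0,1],[0,0,0,0,-0.9,0,1]])

```text
clock: 38.95
tool_pos: [679.4, -78.7, 293.5]
tcp_rot: [[0.916, 0.0, 0.4], [-0.4, -0.0, 0.916], [0.0, -1.0, -0.0]]
ft_force: [1.0, 0.1, 0.1]
opening: 0.996
```

Request:
play_rows(steps=[[0,0,0,0,-0.9,0,1],[0,0,0,0,-0.6,0,1],[0,0,0,0,0,0,1],[0,0,0,0,0,0,1]])

```text
clock: 39.28
tool_pos: [680.7, -78.9, 355.1]
tcp_rot: [[0.916, 0.006, 0.4], [-0.4, -0.001, 0.916], [0.006, -1.0, 0.001]]
ft_force: [-0.7, 1.0, -0.8]
opening: 1.0
```

```bash
python3 - <<'E'
from h import *
c=wcam();cv2.imwrite('pics/w19.png',c['img'])
t=cam('top');cv2.imwrite('pics/t19.png',t['img']);np.savez('t19.npz',**{k:np.array(v) for k,v in t.items()})
s=cam('scene');cv2.imwrite('pics/s19.png',s['img']);np.savez('s19.npz',**{k:np.array(v) for k,v in s.items()})
z=cv2.resize(t['img'][160:260,130:330],None,fx=4,fy=4,interpolation=cv2.INTER_CUBIC);cv2.imwrite('pics/t19z.png',z)
E
```

```text
pose [679.5 -78.7 350.5] sd [0.5 0.1 2. ] yaw -23.58 down [-1.1e-03  2.0e-04 -1.0e+00]
```

View pics/w19.png

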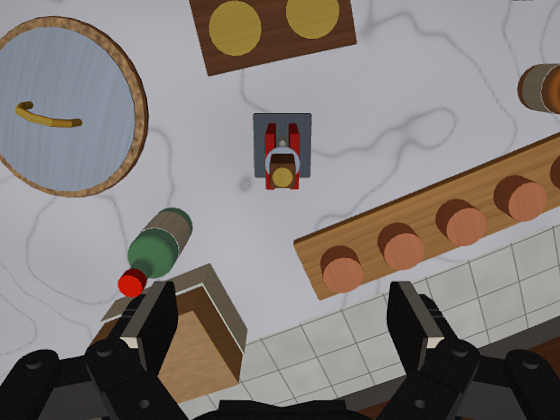

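View pics/t19z.png

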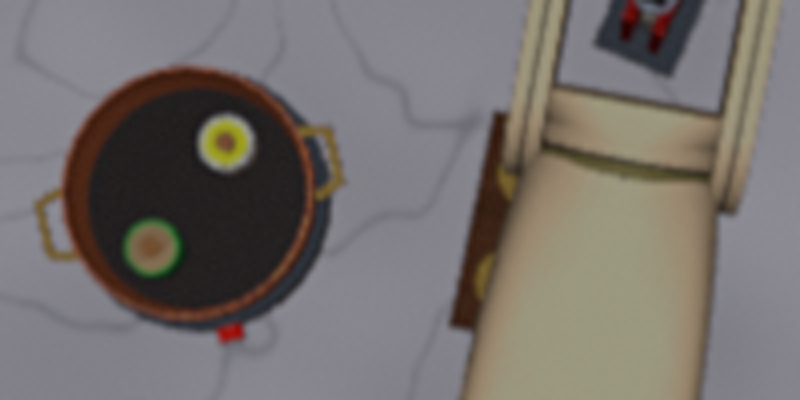

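View pics/s19.png

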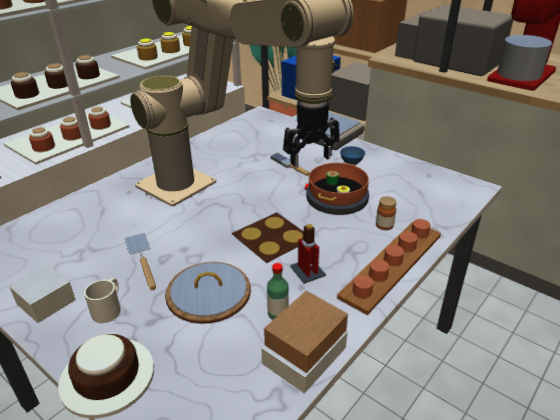

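Request:
play_rows(steps=[[0,0,0,-0.35,0,0.29,1],[0,0,0,-0.7,0,0.57,1],[0,0,0,-0.75,0.05,0.62,1],[0,0,0,-0.75,0.05,0.62,1],[0,0,0,-0.75,0.05,0.62,1]])

```text
clock: 40.25
tool_pos: [601.4, 74.9, 345.0]
tcp_rot: [[0.916, 0.0, 0.401], [-0.401, 0.0, 0.916], [0.0, -1.0, 0.0]]
ft_force: [-0.2, 1.5, -0.1]
opening: 0.999
```

Request:
play_rows(steps=[[0,0,0,-0.75,0.05,0.62,1],[0,0,0,-0.75,0.05,0.62,1],[0,0,0,-0.75,0.05,0.62,1],[0,0,0,-0.75,0.05,0.62,1],[0,0,0,-0.75,0.05,0.62,1]])

```text
clock: 40.67
tool_pos: [513.3, 248.9, 335.3]
tcp_rot: [[0.916, 0.001, 0.4], [-0.4, 0.0, 0.916], [0.0, -1.0, 0.0]]
ft_force: [1.4, 1.2, 0.2]
opening: 1.004
```

Request:
play_rows(steps=[[0,0,0,-0.75,0,0.62,1],[0,0,0,-0.6,0,0.5,1],[0,0,0,-0.35,0,0.29,1],[0,0,0,0,0,0,1],[0,0,0,0,0,0,1]])

```text
clock: 41.08
tool_pos: [474.2, 327.1, 335.1]
tcp_rot: [[0.917, 0.0, 0.398], [-0.398, -0.0, 0.917], [0.0, -1.0, -0.0]]
ft_force: [-0.4, -0.1, 0.1]
opening: 0.998
```

```bash
cat >> h.py <<'E'
def pots(c,zt=75,cx=521,cy=304,rad=125):
    P=cloud(c);hsv=cv2.cvtColor(c['img'],cv2.COLOR_BGR2HSV);H,S,V=cv2.split(hsv)
    X,Y,Z=P[...,0],P[...,1],P[...,2]
    m=(abs(Z-zt-1)<9)&(np.hypot(X-cx,Y-cy)<rad)
    n,l,s,ct=cv2.connectedComponentsWithStats(m.astype(np.uint8))
    for i in range(1,n):
        if s[i,4]<150: continue
        k=max(cv2.findContours((l==i).astype(np.uint8),cv2.RETR_EXTERNAL,cv2.CHAIN_APPROX_NONE)[0],key=cv2.contourArea)
        w=onplane(c,k.reshape(-1,2),zt)[:,:2].astype(np.float32);e=cv2.fitEllipse(w)
        print('blob px',np.round(ct[i]),'ell',np.round(e[0],1),np.round(e[1],1),'HSV',np.median(hsv[l==i],0),'Zmed',round(float(np.nanmedian(Z[l==i])),1))
E
python3 - <<'E'
from h import *
c=wcam();cv2.imwrite('pics/w20.png',c['img']);np.savez('w20.npz',**{k:np.array(v) for k,v in c.items()})
pots(c)
t=np.load('t19.npz');t={k:t[k] for k in t};pots(t)
E
```

```text
pose [475.1 325.7 335.1] sd [0.4 0.6 0. ] yaw -23.62 down [ 2.e-04 -2.e-04 -1.e+00]
blob px [287. 112.] ell [437.3 347.6] [17.3 67.5] HSV [ 10.  145.  176.5] Zmed 84.1
blob px [285. 224.] ell [522.  305.4] [202.5 220.4] HSV [ 10. 173. 109.] Zmed 76.4
blob px [290. 154.] ell [475.3 335.3] [40.9 41.5] HSV [ 18.  91. 175.] Zmed 69.2
blob px [272. 240.] ell [560.  275.9] [41.5 42.3] HSV [ 30. 246. 215.] Zmed 69.3
blob px [150. 204.] ell [544.1 351.6] [ 97.6 181. ] HSV [  9. 135.  99.] Zmed 76.8
```

View pics/w20.png

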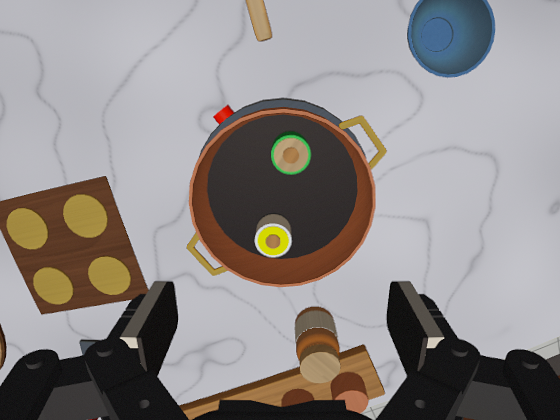

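Request:
play_rows(steps=[[0,1,0,0,0,0,0.8],[0,1,0,0,0,0,0.8],[0,0.85,0,0,0,0,0.8],[0,0,0,0,0,0,0.8]])

```text
clock: 41.87
tool_pos: [474.9, 326.1, 335.1]
tcp_rot: [[0.817, -0.0, 0.576], [-0.576, -0.0, 0.817], [-0.0, -1.0, -0.0]]
ft_force: [-0.6, -0.0, 0.4]
opening: 0.802
```

```bash
python3 - <<'E'
from h import *
togo(475.3,335.3,200,-35)
E
```

```text
t 42.3 at [474.8 326.2 335.1] yaw -34.94 tool units [-0.119  3.377  0.194] norm 3.38 q [ 0.51  0.05  1.38  0.    1.71 -0.45] op 0.805 F [ 0.4 -0.4  0.3]
wy units 0.015
level rot units [ 0. -0. -0.]
```

Request:
play_rows(steps=[[0,0,0,-0.06,0.4,0.1,0.8],[0,0,0,-0.06,0.8,0.1,0.8],[0,0,0,0,0.9,0,0.8],[0,0,0,0,0.8,0,0.8],[0,0,0,0,0.45,0,0.8]])

```text
clock: 42.68
tool_pos: [473.5, 334.7, 196.4]
tcp_rot: [[0.82, -0.005, 0.573], [-0.573, -0.003, 0.82], [-0.002, -1.0, -0.005]]
ft_force: [-0.8, -0.1, -1.5]
opening: 0.8
```

Request:
play_rows(steps=[[0,0,0,0,0,0,0.8],[0,0,0,0,0,0,0.8],[0,0,0,0,0,0,0.8]])

```text
clock: 42.93
tool_pos: [476.2, 336.1, 203.2]
tcp_rot: [[0.819, 0.002, 0.573], [-0.573, 0.001, 0.819], [0.001, -1.0, 0.002]]
ft_force: [0.8, 0.3, 1.0]
opening: 0.798
```

```bash
python3 - <<'E'
from h import *
c=wcam();cv2.imwrite('pics/w21.png',c['img'])
pots(c); pots(c,69)
togo(475.3,335.3,68,-35,n=2)
E
```

```text
pose [476.3 336.2 203.1] sd [0.3 0.2 0.6] yaw -34.98 down [ 0.0026  0.0015 -1.    ]
blob px [364. 146.] ell [493.3 468.5] [ 96.8 101.1] HSV [ 23. 152. 185.] Zmed 74.0
blob px [282. 192.] ell [475.7 336.6] [42.4 42.7] HSV [ 18.  86. 196.] Zmed 70.6
blob px [402. 243.] ell [543.  380.3] [ 45.9 111.6] HSV [ 10. 172. 119.] Zmed 76.0
blob px [164. 246.] ell [456.5 250.7] [31.1 95.4] HSV [ 10. 172. 114.] Zmed 76.9
blob px [282. 307.] ell [560.7 277.4] [42.5 43.5] HSV [ 30. 255. 235.] Zmed 70.8
blob px [282. 348.] ell [575.8 267.5] [ 81.  139.8] HSV [ 10. 172. 122.] Zmed 76.3
blob px [206. 354.] ell [563.5 192.5] [11.1 39.3] HSV [ 23. 154. 186.] Zmed 74.2
blob px [356. 146.] ell [473.8 334.8] [ 90.7 200.9] HSV [ 23. 156. 185.] Zmed 73.6
blob px [282. 191.] ell [476.7 335.9] [43.3 45.1] HSV [ 18.  87. 196.] Zmed 70.6
blob px [167. 245.] ell [458.3 255.5] [ 38.4 103.6] HSV [ 10. 172. 116.] Zmed 70.1
blob px [401. 245.] ell [553.4 384.2] [32.6 96.2] HSV [ 10. 172. 122.] Zmed 69.9
blob px [282. 306.] ell [562.6 276. ] [43.7 48.3] HSV [ 30. 153. 235.] Zmed 70.6
blob px [282. 344.] ell [571.4 269.8] [ 89.6 143.1] HSV [ 10. 172. 124.] Zmed 70.3
blob px [206. 354.] ell [567.  188.3] [11.3 40.2] HSV [ 23. 154. 186.] Zmed 74.2
t 43.5 at [475.5 335.7 201.4] yaw -34.98 tool units [ 2.000e-03  3.335e+00 -1.200e-02] norm 3.34 q [ 0.53  0.09  1.57 -0.    1.47 -0.43] op 0.803 F [ 0.2  1.2 -0.2]
wy units 0.004
level rot units [-0.006 -0.     0.003]
```

View pics/w21.png

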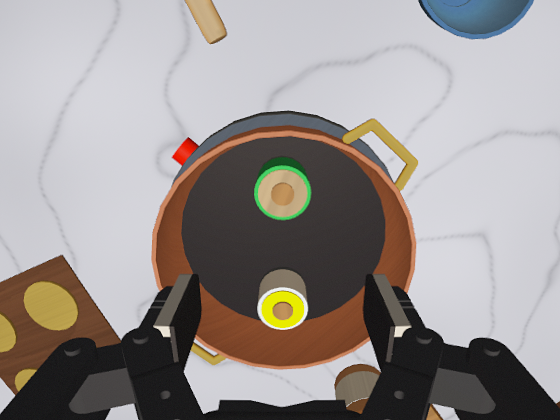

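Request:
play_rows(steps=[[0,0,0,0,0.3,0,0.8],[0,0,0,0,0.6,0,0.8],[0,0,0,0,0.7,0,0.8],[0,0,0,0,0.6,0,0.8],[0,0,0,0,0.5,0,0.8]])

```text
clock: 43.9
tool_pos: [474.1, 334.9, 89.9]
tcp_rot: [[0.819, -0.002, 0.573], [-0.573, -0.001, 0.819], [-0.001, -1.0, -0.002]]
ft_force: [-0.2, -0.1, -0.8]
opening: 0.803
```

Request:
play_rows(steps=[[0,0,0,0,0.35,0,0.8],[0,0,0,0,0.2,0,0.8],[0,0,0,0,0.05,0,0.8],[0,0,0,0,0,0,0.8],[0,0,0,0,0,0,0.8]])

```text
clock: 44.32
tool_pos: [475.9, 336.0, 70.0]
tcp_rot: [[0.819, 0.001, 0.573], [-0.573, 0.001, 0.819], [0.001, -1.0, 0.001]]
ft_force: [-0.4, -0.5, 0.3]
opening: 0.802
```

```bash
python3 - <<'E'
from h import *
togo(475.3,336,68,-35)
c=wcam(2);cv2.imwrite('pics/w22.png',c['img'])
E
```

```text
t 44.7 at [476.1 336.   70.2] yaw -34.98 tool units [-0.015  0.055 -0.012] norm 0.06 q [ 0.53  0.21  1.7   0.    1.23 -0.43] op 0.802 F [ 0.1  0.1 -0.1]
wy units 0.004
level rot units [-0.024 -0.     0.011]
pose [475.5 335.7  69.4] sd [0.1 0.  0.1] yaw -34.98 down [ 5.e-04  3.e-04 -1.e+00]
```

View pics/w22.png

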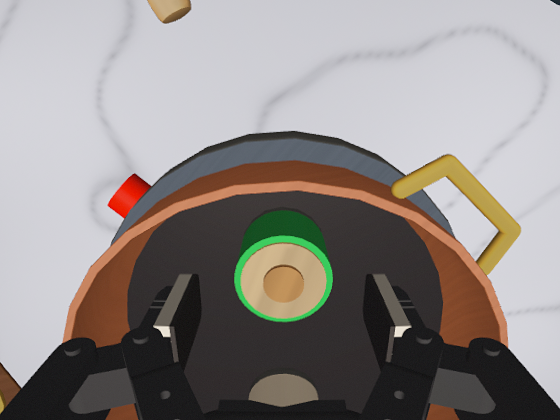

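```bash
python3 - <<'E'
from h import *
c=wcam(1)
T=np.linalg.inv(np.array(c['T_tool_cam']))
for y in (-5,0,6,25):
    p=T@[0,y,0,1]; q=cv2.projectPoints(np.array([[p[0],-p[1],-p[2]]]),np.zeros(3),np.zeros(3),c['K'],c['dist'])[0]; print(y,q.ravel())
E
```

```text
pose [475.4 335.6  69.2] sd [0. 0. 0.] yaw -34.98 down [ 0.  0. -1.]
-5 [282.72467703 284.86546077]
0 [282.69690167 278.96920476]
6 [282.66549547 272.30945529]
25 [282.5779605  253.78755701]
```

```bash
python3 - <<'E'
from h import *
d=np.load('w20.npz');c={k:d[k] for k in d};P=cloud(c)
for u,v in ((250,190),(320,190),(60,60),(90,360),(85,215)): print(u,v,np.round(P[v-2:v+3,u-2:u+3].reshape(-1,3).mean(0),1))
for v in range(130,180,4): print(v,np.round(P[v,290],1), np.round(P[v,278],1))
E
```

```text
250 190 [505.  268.9  30.2]
320 190 [540.  349.   30.2]
60 60 [261.8 115.7  -0.4]
90 360 [442.8 281.3 401. ]
85 215 [450.8  39.7   7.6]
130 [456.7 343.9  29.5] [450.9 330.9  30.9]
134 [456.8 343.2  60. ] [455.  329.1  32.2]
138 [459.6 341.8  68.6] [456.2 328.8  55.1]
142 [463.6 340.1  68.6] [458.6 327.9  66.9]
146 [467.7 338.3  68.5] [462.4 326.2  68.7]
150 [471.2 336.7  71.6] [466.4 324.4  68.8]
154 [475.4 335.   71.3] [470.6 322.6  68.6]
158 [479.7 333.1  70.2] [474.7 320.8  68.6]
162 [nan nan nan] [478.7 319.   69.1]
166 [488.3 329.4  68.7] [483.  317.2  68.7]
170 [492.5 327.7  69.2] [495.9 311.   28.6]
174 [506.1 322.7  30.2] [500.5 309.   28.9]
178 [510.8 320.7  29.9] [505.  307.   29.6]
```

Request:
play_rows(steps=[[0,0,0,0,0.08,0,0.8],[0,0,0,0,0.06,0,0.8],[0,0,0,0,0,0,0.5],[0,0,0,0,0,0,0.4],[0,0,0,0,0,0,0.3]], force=40)

```text
clock: 45.38
tool_pos: [475.4, 335.7, 63.6]
tcp_rot: [[0.819, 0.0, 0.573], [-0.573, 0.0, 0.819], [0.0, -1.0, 0.0]]
ft_force: [-0.7, 0.6, 9.0]
opening: 0.384
```

Request:
play_rows(steps=[[0,0,0,0,0,0,0.2],[0,0,0,0,0,0,0],[0,0,0,0,0,0,0],[0,0,0,0,0,0,0],[0,0,0,0,0,0,0]])

```text
clock: 45.8
tool_pos: [475.9, 335.9, 64.3]
tcp_rot: [[0.819, 0.001, 0.573], [-0.573, 0.001, 0.819], [0.001, -1.0, 0.001]]
ft_force: [-0.8, -1.0, 5.9]
opening: 0.001
```

```bash
python3 - <<'E'
from h import *
c=wcam(4);cv2.imwrite('pics/w23.png',c['img']);print(readout.sense()['opening'],readout.sense()['ft_force'])
E
```

```text
pose [475.9 335.9  64.3] sd [0. 0. 0.] yaw -34.99 down [ 1.2e-03  6.0e-04 -1.0e+00]
-0.00031671457019350803 [-0.68548018 -0.99910577  5.60778776]
```

View pics/w23.png

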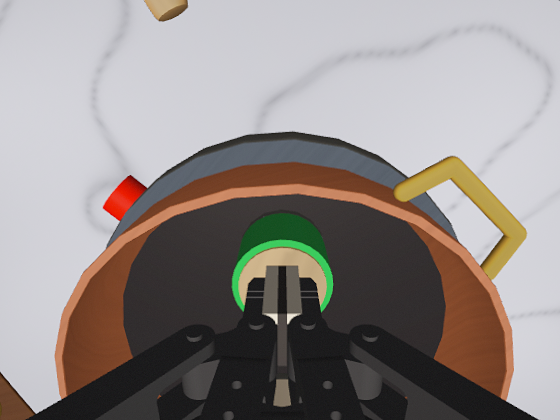

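```bash
python3 - <<'E'
from h import *
c=wcam(2);P=cloud(c);s=cam('scene')
z=cv2.resize(s['img'][130:220,290:390],None,fx=6,fy=6,interpolation=cv2.INTER_CUBIC);cv2.imwrite('pics/s23.png',z)
for u,v in ((282,244),(240,285),(325,285),(262,260),(300,262),(275,268),(270,275),(290,275),(275,300),(255,290),(200,220)): print(u,v,np.round(P[v,u],1), np.round(c['R'].T@(P[v,u]-c['p']),1))
E
```

```text
pose [475.9 335.9  64.3] sd [0. 0. 0.] yaw -34.98 down [ 1.2e-03  6.0e-04 -1.0e+00]
282 244 [460.4 346.4  68.1] [-18.7  -3.8  -0.3]
240 285 [465.3 321.   69.7] [ -0.1  -5.4 -18.3]
325 285 [486.8 350.6  68.8] [ 0.5 -4.4 18.3]
262 260 [460.9 335.8  69.9] [-12.3  -5.7  -8.6]
300 262 [471.1 348.1  69.2] [-11.   -4.9   7.2]
275 268 [465.5 339.3  73.5] [-10.4  -9.2  -3.2]
270 275 [464.2 337.9  79.8] [-10.7 -15.5  -5. ]
290 275 [468.5 344.5  80.3] [-11.  -16.    2.8]
275 300 [464.9 340.2  98.5] [-11.4 -34.2  -2.8]
255 290 [464.  331.1  84.8] [ -7.  -20.6 -10.7]
200 220 [439.5 309.5  30.3] [-14.7  34.  -42.5]
```

View pics/s23.png

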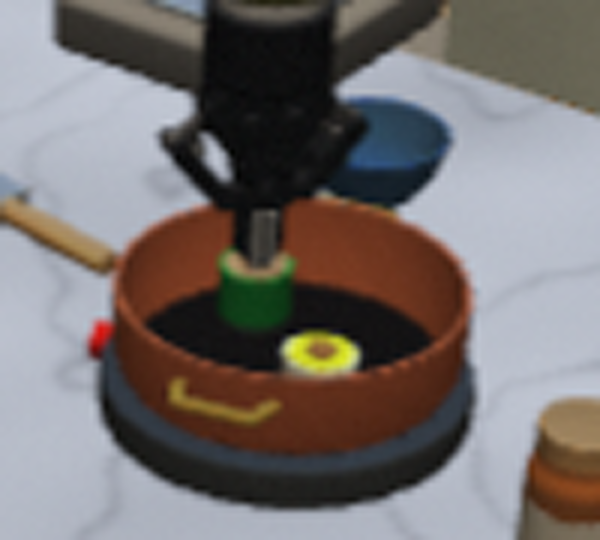

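```bash
python3 - <<'E'
from h import *
d=np.load('w20.npz');c={k:d[k] for k in d};P=cloud(c)
for u,v in ((160,284),(165,287),(170,290),(165,300),(160,320),(172,285),(395,287),(400,300)): print(u,v,np.round(c['R'].T@(P[v,u]-c['p']),1),c['img'][v,u])
E
```

```text
160 284 [-10.3 -22.  -46.9] [73 80 84]
165 287 [-10.5 -24.5 -44.2] [17 18 17]
170 290 [ -7.8 -22.2 -43.2] [16 15 18]
165 300 [ -7.9 -29.2 -43.1] [ 8  6 10]
160 320 [ -4.9 -37.3 -43. ] [15 14 16]
172 285 [ -8.7 -20.  -43. ] [14 14 14]
395 287 [ -9.5 -22.7  42.6] [17 18 17]
400 300 [ -9.6 -31.8  41.8] [20 19 21]
```

The jaws shut on the pot's top without gripping it: wrist depth puts the fingertips at tool y ≈ -9 when shut and -22 when open, not +25. The earlier handle grip was therefore near its top end, but it held. I'll lift, open and re-grasp about 36 mm deeper.

Request:
play_rows(steps=[[0,0,0,0,-0.3,0,0],[0,0,0,0,-0.8,0,0],[0,0,0,0,-0.8,0,0.4],[0,0,0,0,-0.3,0,0.8],[0,0,0,0,0,0,0.8]])

```text
clock: 46.67
tool_pos: [477.8, 337.2, 157.0]
tcp_rot: [[0.819, 0.007, 0.573], [-0.573, 0.004, 0.819], [0.003, -1.0, 0.007]]
ft_force: [0.9, 0.2, 1.0]
opening: 0.412
```

Request:
play_rows(steps=[[0,0,0,0,0,0,0.8],[0,0,0,0,0,0,0.8],[0,0,0,0,0,0,0.8],[0,0,0,0,0,0,0.8]])

```text
clock: 47.0
tool_pos: [474.4, 335.1, 149.7]
tcp_rot: [[0.819, -0.003, 0.573], [-0.573, -0.001, 0.819], [-0.001, -1.0, -0.003]]
ft_force: [0.0, -0.2, -0.7]
opening: 0.8
```

```bash
python3 - <<'E'
from h import *
c=wcam();cv2.imwrite('pics/w24.png',c['img'])
pots(c,72)
P=cloud(c)
for u,v in ((190,278),(196,278),(186,280),(372,280)): print(u,v,np.round(c['R'].T@(P[v,u]-c['p']),1),c['img'][v,u])
togo(475.3,336,30,-35)
E
```

```text
pose [474.9 335.4 150.6] sd [0.3 0.2 0.5] yaw -34.98 down [-1.3e-03 -8.0e-04 -1.0e+00]
blob px [366. 160.] ell [472.7 332.7] [ 92.8 198.3] HSV [ 23. 160. 185.] Zmed 71.5
blob px [283. 214.] ell [474.2 335.8] [42.5 43.1] HSV [ 18.  86. 196.] Zmed 68.4
blob px [425. 272.] ell [545.1 386.7] [ 30.6 101. ] HSV [ 10. 172. 119.] Zmed 73.5
blob px [143. 271.] ell [451.  244.6] [19.1 84.8] HSV [ 10. 172. 113.] Zmed 73.5
blob px [283. 345.] ell [558.7 277.4] [42.4 44.5] HSV [ 30. 255. 234.] Zmed 68.4
blob px [282. 388.] ell [580.1 261.7] [ 58.8 140.5] HSV [ 10. 172. 121.] Zmed 71.8
blob px [203. 400.] ell [567.6 193.3] [10.4 20.6] HSV [ 23. 154. 184.] Zmed 71.6
190 278 [-10.4 -17.6 -36.3] [45 47 50]
196 278 [ -8.7 -14.6 -34.7] [22 20 22]
186 280 [-10.3 -18.9 -37.5] [ 88  97 103]
372 280 [-11.4 -20.7  34. ] [22 23 23]
t 47.9 at [475.4 335.6 151.5] yaw -34.98 tool units [-0.007  3.038  0.006] norm 3.04 q [ 0.53  0.13  1.63 -0.    1.38 -0.43] op 0.794 F [-1.  -0.9  0.2]
wy units 0.004
level rot units [-0.001  0.     0.001]
```

View pics/w24.png

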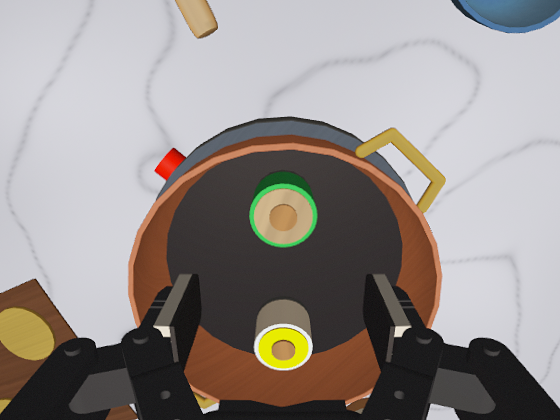

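Request:
play_rows(steps=[[0,0,0,0,0.3,0,0.8],[0,0,0,0,0.5,0,0.8],[0,0,0,0,0.5,0,0.8],[0,0,0,0,0.4,0,0.8],[0,0,0,0,0.3,0,0.8]])

```text
clock: 48.27
tool_pos: [474.1, 334.9, 68.6]
tcp_rot: [[0.819, -0.002, 0.573], [-0.573, -0.001, 0.819], [-0.001, -1.0, -0.003]]
ft_force: [-0.4, 0.4, 0.2]
opening: 0.797
```

Request:
play_rows(steps=[[0,0,0,0,0.25,0,0.8],[0,0,0,0,0.25,0,0.8],[0,0,0,0,0.2,0,0.8],[0,0,0,0,0.15,0,0.8],[0,0,0,0,0,0,0.8]])

```text
clock: 48.68
tool_pos: [474.7, 335.3, 36.2]
tcp_rot: [[0.819, -0.001, 0.573], [-0.573, -0.001, 0.819], [-0.001, -1.0, -0.002]]
ft_force: [-0.3, 0.6, -0.7]
opening: 0.801
```

Request:
play_rows(steps=[[0,0,0,0,0,0,0.8],[0,0,0,0,0,0,0.8]])

```text
clock: 48.85
tool_pos: [475.9, 336.0, 38.3]
tcp_rot: [[0.819, 0.001, 0.573], [-0.573, 0.001, 0.819], [0.001, -1.0, 0.001]]
ft_force: [0.6, 1.1, 0.3]
opening: 0.798
```

```bash
python3 - <<'E'
from h import *
c=wcam(4);cv2.imwrite('pics/w25.png',c['img'])
togo(475,336,30,-35,n=2)
P=cloud(c)
for u,v in ((190,280),(196,280),(372,280)): print(u,v,np.round(P[v,u],1),np.round(c['R'].T@(P[v,u]-c['p']),1),c['img'][v,u])
E
```

```text
pose [476.  336.   38.4] sd [0.  0.  0.1] yaw -34.98 down [ 1.3e-03  7.0e-04 -1.0e+00]
t 49.2 at [475.7 335.8  38. ] yaw -34.99 tool units [-0.017  0.2   -0.006] norm 0.2 q [ 0.53  0.25  1.71 -0.    1.18 -0.43] op 0.801 F [0.3 0.8 0.4]
wy units 0.004
level rot units [-0.011  0.     0.005]
190 280 [446.8 312.6  57.6] [-10.5 -19.3 -35.9] [23 23 25]
196 280 [449.6 312.1  53.2] [ -7.9 -14.8 -34.7] [21 20 21]
372 280 [486.7 370.3  58.2] [-10.8 -19.8  34.3] [21 21 22]
```

View pics/w25.png

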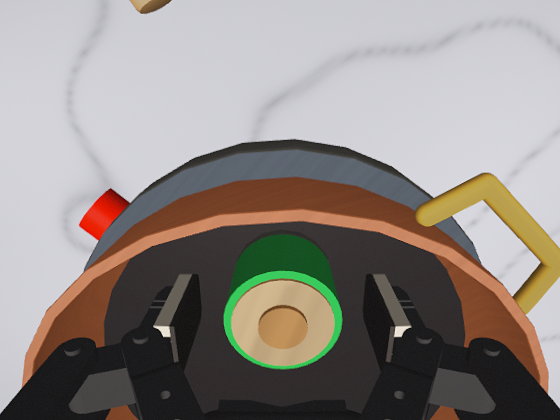

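Request:
play_rows(steps=[[0,0,0,0,0.1,0,0.8],[0,0,0,0,0.06,0,0.8],[0,0,0,0,0,0,0.7],[0,0,0,0,0,0,0.6],[0,0,0,0,0,0,0.5]])

```text
clock: 49.62
tool_pos: [475.3, 335.6, 31.1]
tcp_rot: [[0.819, -0.0, 0.573], [-0.573, -0.0, 0.819], [-0.0, -1.0, -0.0]]
ft_force: [0.7, 0.6, -1.3]
opening: 0.504
```

Request:
play_rows(steps=[[0,0,0,0,0,0,0.4],[0,0,0,0,0,0,0.3],[0,0,0,0,0,0,0.2],[0,0,0,0,0,0,0.2],[0,0,0,0,0,0,0.2]])

```text
clock: 50.03
tool_pos: [475.4, 335.7, 31.1]
tcp_rot: [[0.819, 0.0, 0.573], [-0.573, 0.0, 0.819], [0.0, -1.0, 0.0]]
ft_force: [0.6, -0.6, -0.3]
opening: 0.502
```

```bash
python3 - <<'E'
from h import *
c=wcam(4);cv2.imwrite('pics/w26.png',c['img']);print(readout.sense()['opening'],readout.sense()['ft_force'])
E
```

```text
pose [475.4 335.6  31.1] sd [0. 0. 0.] yaw -34.99 down [ 1.e-04  0.e+00 -1.e+00]
0.5075667516306444 [ 0.09722829 -0.68631716 -0.36982042]
```

View pics/w26.png

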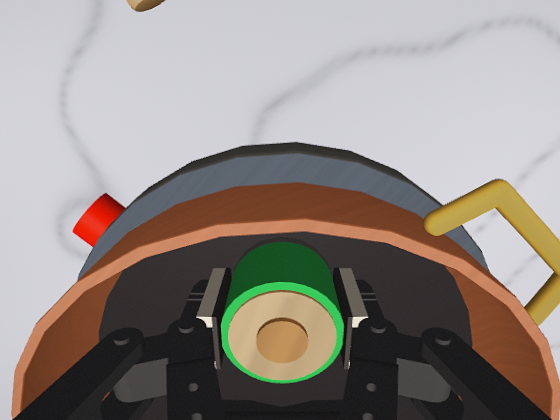

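```bash
cat >> h.py <<'E'
def cards(c):
    P=cloud(c);hsv=cv2.cvtColor(c['img'],cv2.COLOR_BGR2HSV)
    m=(abs(P[...,2]-8)<12)&(hsv[...,0]>17)&(hsv[...,0]<35)&(hsv[...,1]>110)&(np.hypot(P[...,0]-487,P[...,1]+17)<125)
    n,l,s,ct=cv2.connectedComponentsWithStats(m.astype(np.uint8))
    for i in range(1,n):
        if s[i,4]<200: continue
        k=max(cv2.findContours((l==i).astype(np.uint8),cv2.RETR_EXTERNAL,cv2.CHAIN_APPROX_NONE)[0],key=cv2.contourArea)
        e=cv2.fitEllipse(onplane(c,k.reshape(-1,2),8)[:,:2].astype(np.float32))
        print('card px',np.round(ct[i]),np.round(e[0],1),np.round(e[1],1))
E
python3 - <<'E'
from h import *
d=np.load('w20.npz');c={k:d[k] for k in d};cards(c)
togo(475,335.6,170,-35,n=2)
E
```

```text
card px [ 85. 216.] [451.8  38.9] [63.1 63.8]
card px [ 27. 228.] [432.6 -53.8] [62.5 64.1]
card px [109. 275.] [544.6  19.9] [62.7 63.8]
card px [ 53. 285.] [525.4 -73. ] [62.7 64.5]
t 50.4 at [475.4 335.6  31.1] yaw -34.98 tool units [-0.007 -3.473 -0.006] norm 3.47 q [ 0.53  0.26  1.71 -0.    1.17 -0.43] op 0.504 F [ 0.2  0.3 -0.8]
wy units 0.005
level rot units [-0. -0.  0.]
```

Request:
play_rows(steps=[[0,0,0,0,-0.2,0,0.2],[0,0,0,0,-0.5,0,0.2],[0,0,0,0,-0.7,0,0.2],[0,0,0,0,-0.7,0,0.2],[0,0,0,0,-0.7,0,0.2]])

```text
clock: 50.8
tool_pos: [475.0, 335.4, 144.5]
tcp_rot: [[0.819, -0.001, 0.573], [-0.573, -0.0, 0.819], [-0.0, -1.0, -0.001]]
ft_force: [0.6, -0.4, -0.7]
opening: 0.5
```

Request:
play_rows(steps=[[0,0,0,0,-0.5,0,0.2],[0,0,0,0,-0.2,0,0.2],[0,0,0,0,0,0,0.2],[0,0,0,0,0,0,0.2]])

```text
clock: 51.13
tool_pos: [475.2, 335.5, 170.6]
tcp_rot: [[0.819, -0.0, 0.573], [-0.573, -0.0, 0.819], [-0.0, -1.0, -0.0]]
ft_force: [0.2, -1.0, -1.6]
opening: 0.503
```

```bash
python3 - <<'E'
from h import *
togo(450,39.3,170,-35)
c=wcam(2);cv2.imwrite('pics/w27.png',c['img'])
pots(c,72)
E
```

```text
t 51.5 at [474.5 335.2 169.4] yaw -34.98 tool units [ 3.738e+00 -5.000e-03 -6.412e+00] norm 7.42 q [ 0.53  0.12  1.61  0.    1.42 -0.43] op 0.506 F [ 0.3 -0.2 -0.5]
wy units 0.004
level rot units [ 0.034  0.    -0.016]
pose [475.1 335.4 170.4] sd [0.1 0.  0.2] yaw -34.99 down [-1.e-03 -6.e-04 -1.e+00]
blob px [361. 154.] ell [471.8 335.2] [ 88.4 196.8] HSV [ 23. 159. 185.] Zmed 72.1
blob px [412. 278.] ell [550.  373.9] [ 51.9 122.4] HSV [ 10. 172. 120.] Zmed 73.3
blob px [155. 277.] ell [465.  248.1] [ 42.2 112.3] HSV [ 10. 172. 116.] Zmed 73.4
blob px [283. 379.] ell [595.2 250.8] [ 36.5 100.3] HSV [ 10. 172. 122.] Zmed 75.8
```

View pics/w27.png

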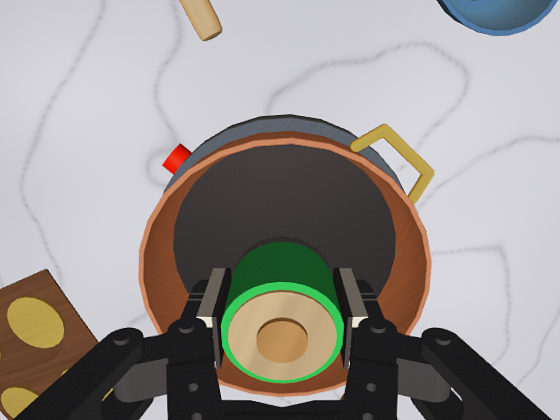

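Request:
play_rows(steps=[[0,0,0,0.2,0,-0.35,0.2],[0,0,0,0.4,0,-0.69,0.2],[0,0,0,0.48,0,-0.82,0.2],[0,0,0,0.48,0,-0.82,0.2],[0,0,0,0.48,0,-0.82,0.2]])

```text
clock: 52.1
tool_pos: [461.5, 172.9, 171.1]
tcp_rot: [[0.82, 0.0, 0.572], [-0.572, -0.0, 0.82], [0.0, -1.0, 0.0]]
ft_force: [1.0, -0.7, -0.9]
opening: 0.503
```

Request:
play_rows(steps=[[0,0,0,0.48,0,-0.82,0.2],[0,0,0,0.48,0,-0.82,0.2],[0,0,0,0.4,0,-0.69,0.2],[0,0,0,0.24,0,-0.4,0.2],[0,0,0,0.11,0,-0.18,0.2]])

```text
clock: 52.52
tool_pos: [451.1, 37.1, 171.4]
tcp_rot: [[0.818, 0.001, 0.576], [-0.576, -0.001, 0.818], [0.001, -1.0, -0.0]]
ft_force: [-0.6, 0.3, -1.9]
opening: 0.501
```

Request:
play_rows(steps=[[0,0,0,0,0,0,0.2],[0,0,0,0,0,0,0.2],[0,0,0,0,0,0,0.2]])

```text
clock: 52.77
tool_pos: [451.4, 40.6, 171.1]
tcp_rot: [[0.82, 0.0, 0.573], [-0.573, 0.001, 0.82], [-0.0, -1.0, 0.001]]
ft_force: [-0.3, 0.1, -1.2]
opening: 0.502
```

```bash
python3 - <<'E'
from h import *
c=wcam(6);cv2.imwrite('pics/w28.png',c['img']);cards(c)
togo(451.3,39.2,30,-35)
E
```

```text
pose [451.3  40.6 171.1] sd [0.1 0.1 0.1] yaw -34.90 down [-1.e-04  3.e-04 -1.e+00]
card px [281. 181.] [451.4  38.8] [62.9 63.2]
card px [183. 222.] [432.3 -53.9] [62.8 63.3]
card px [335. 256.] [538.7  38.3] [24.5 47.5]
t 53.5 at [451.3  39.7 171.1] yaw -34.97 tool units [ 0.009  3.527 -0.01 ] norm 3.53 q [-0.03 -0.25  1.95  0.    1.43 -0.99] op 0.504 F [-0.3  0.6 -0.7]
wy units 0.009
level rot units [ 0.    -0.    -0.001]
```

View pics/w28.png

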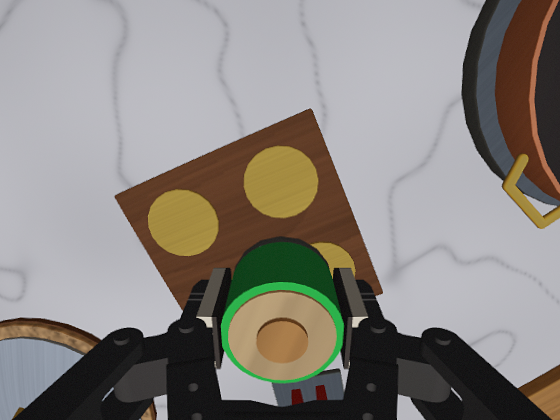

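Request:
play_rows(steps=[[0,0,0,0,0.3,0,0.2],[0,0,0,0,0.6,0,0.2],[0,0,0,0,0.7,0,0.2],[0,0,0,0,0.7,0,0.2],[0,0,0,0,0.6,0,0.2]])

```text
clock: 53.93
tool_pos: [450.2, 39.5, 52.5]
tcp_rot: [[0.819, -0.001, 0.573], [-0.573, 0.0, 0.819], [-0.001, -1.0, -0.001]]
ft_force: [0.3, 0.1, -1.4]
opening: 0.506
```

Request:
play_rows(steps=[[0,0,0,0,0.4,0,0.2],[0,0,0,0,0.3,0,0.2],[0,0,0,0,0.15,0,0.2],[0,0,0,0,0,0,0.2],[0,0,0,0,0,0,0.2]])

```text
clock: 54.35
tool_pos: [451.1, 39.6, 20.9]
tcp_rot: [[0.819, -0.001, 0.573], [-0.573, 0.0, 0.819], [-0.0, -1.0, -0.0]]
ft_force: [1.1, 0.2, -1.0]
opening: 0.504
```

Request:
play_rows(steps=[[0,0,0,0,0,0,0.2],[0,0,0,0,0,0,0.2]])

```text
clock: 54.52
tool_pos: [452.3, 39.5, 22.2]
tcp_rot: [[0.819, 0.002, 0.573], [-0.573, -0.0, 0.819], [0.002, -1.0, 0.001]]
ft_force: [0.4, -0.8, 0.2]
opening: 0.503
```

```bash
python3 - <<'E'
from h import *
togo(451.3,39.2,9,-35)
c=wcam(1);cv2.imwrite('pics/w29.png',c['img']);cards(c)
s=cam('scene');z=cv2.resize(s['img'][190:270,220:320],None,fx=6,fy=6,interpolation=cv2.INTER_CUBIC);cv2.imwrite('pics/s29.png',z)
E
```

```text
t 54.9 at [451.9  39.5  21.8] yaw -34.98 tool units [-0.007  0.32  -0.016] norm 0.32 q [-0.03 -0.06  2.08 -0.    1.12 -0.99] op 0.502 F [ 0.5 -0.2 -0.9]
wy units 0.004
level rot units [-0.011  0.     0.016]
pose [451.3  39.6  21.2] sd [0. 0. 0.] yaw -34.98 down [ 2.e-04 -0.e+00 -1.e+00]
card px [280. 233.] [444.5  43.2] [46.2 56.9]
card px [108. 310.] [423.4 -51.2] [43.9 68.3]
card px [322. 385.] [525.3  14.9] [24.5 38.2]
```

View pics/s29.png

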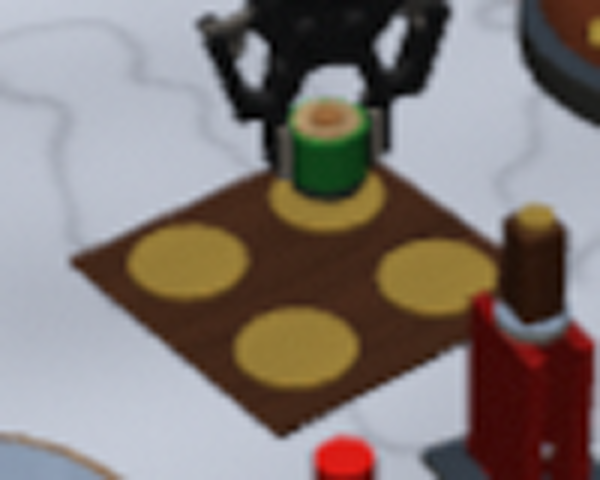

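View pics/w29.png

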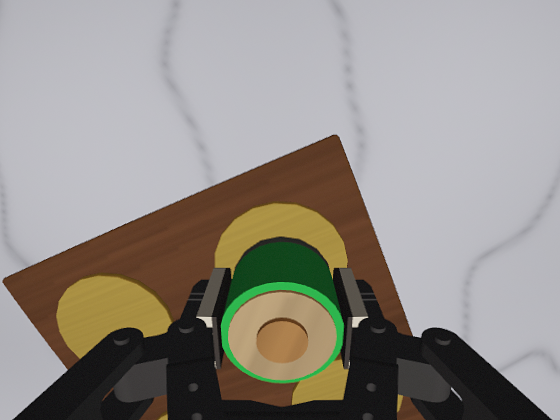

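Request:
play_rows(steps=[[0,0,0,0,0.1,0,0.2],[0,0,0,0,0.1,0,0.2],[0,0,0,0,0.05,0,0.2],[0,0,0,0,0,0,0.2],[0,0,0,0,0,0,0.2]])

```text
clock: 55.48
tool_pos: [451.1, 39.6, 11.0]
tcp_rot: [[0.819, -0.001, 0.573], [-0.573, -0.0, 0.819], [-0.001, -1.0, -0.0]]
ft_force: [-3.1, 0.3, 3.5]
opening: 0.505
```

Request:
play_rows(steps=[[0,0,0,0,0.04,0,0.2],[0,0,0,0,0,0,0.2],[0,0,0,0,0,0,0.2]])

```text
clock: 55.73
tool_pos: [451.4, 39.6, 10.9]
tcp_rot: [[0.819, -0.001, 0.573], [-0.573, -0.0, 0.819], [-0.0, -1.0, -0.001]]
ft_force: [-11.5, 0.3, 24.4]
opening: 0.502
```

Request:
play_rows(steps=[[0,0,0,0,0.04,0,0.2],[0,0,0,0,0,0,0.2],[0,0,0,0,0,0,0.2]])

```text
clock: 55.98
tool_pos: [452.8, 39.4, 10.8]
tcp_rot: [[0.82, 0.002, 0.573], [-0.573, -0.001, 0.82], [0.002, -1.0, 0.001]]
ft_force: [-12.6, 0.8, 31.9]
opening: 0.504
```

Request:
play_rows(steps=[[0,0,0,0,-0.06,0,0.2],[0,0,0,0,0,0,0.2],[0,0,0,0,0,0,0.2]])

```text
clock: 56.23
tool_pos: [452.0, 39.5, 10.9]
tcp_rot: [[0.819, 0.001, 0.573], [-0.573, -0.0, 0.819], [0.001, -1.0, 0.001]]
ft_force: [-2.6, 0.7, 9.2]
opening: 0.5
```

```bash
python3 - <<'E'
from h import *
togo(451.3,39.2,11,-35)
E
```

```text
t 56.6 at [452.   39.6  10.9] yaw -34.98 tool units [-0.01  -0.002 -0.018] norm 0.02 q [-0.03 -0.04  2.08 -0.    1.1  -0.99] op 0.502 F [-2.5  0.4 10.6]
wy units 0.005
level rot units [-0.01   0.     0.015]
```

Request:
play_rows(steps=[[0,0,0,0,-0.025,0,0.2],[0,0,0,0,0,0,0.2],[0,0,0,0,0,0,0.53],[0,0,0,0,0,0,0.58],[0,0,0,0,0,0,0.65]])

```text
clock: 57.05
tool_pos: [450.9, 39.5, 10.9]
tcp_rot: [[0.819, -0.001, 0.573], [-0.573, -0.0, 0.819], [-0.001, -1.0, -0.0]]
ft_force: [-0.5, 0.5, 0.0]
opening: 0.649
```

Request:
play_rows(steps=[[0,0,0,0,0,0,0.72],[0,0,0,0,0,0,0.8],[0,0,0,0,0,0,0.8],[0,0,0,0,-0.3,0,0.8],[0,0,0,0,-0.6,0,0.8]])

```text
clock: 57.47
tool_pos: [448.3, 39.6, 44.7]
tcp_rot: [[0.819, -0.006, 0.573], [-0.573, 0.0, 0.819], [-0.005, -1.0, -0.003]]
ft_force: [0.4, -0.0, -0.3]
opening: 0.803
```

Request:
play_rows(steps=[[0,0,0,0,-0.9,0,0.8],[0,0,0,0,-0.9,0,0.8],[0,0,0,0,-0.9,0,0.8],[0,0,0,0,-0.5,0,0.8],[0,0,0,0,0,0,0.8]])

```text
clock: 57.88
tool_pos: [454.6, 39.5, 181.5]
tcp_rot: [[0.819, 0.01, 0.573], [-0.573, -0.0, 0.819], [0.008, -1.0, 0.005]]
ft_force: [0.6, -0.1, 1.0]
opening: 0.799
```

Request:
play_rows(steps=[[0,0,0,0,0,0,0.8],[0,0,0,0,0,0,0.8]])

```text
clock: 58.05
tool_pos: [450.8, 39.6, 174.4]
tcp_rot: [[0.819, -0.001, 0.573], [-0.573, 0.0, 0.819], [-0.001, -1.0, -0.001]]
ft_force: [-0.6, -0.4, -0.4]
opening: 0.805
```

```bash
python3 - <<'E'
from h import *
c=wcam(6);cv2.imwrite('pics/w30.png',c['img'])
pots(c,48,452,40,60);cards(c)
s=cam('scene');z=cv2.resize(s['img'][150:270,220:400],None,fx=4,fy=4,interpolation=cv2.INTER_CUBIC);cv2.imwrite('pics/s30.png',z)
togo(505,310,200,-37)
E
```

```text
pose [450.4  39.6 173.8] sd [0.2 0.  0.3] yaw -34.98 down [-2.5e-03  1.0e-04 -1.0e+00]
blob px [282. 195.] ell [450.8  39. ] [43.1 44.9] HSV [ 18.  93. 171.] Zmed 48.7
card px [281. 167.] [452.3  37.4] [58.9 62.7]
card px [185. 221.] [431.8 -54.1] [62.6 63.2]
card px [322. 271.] [543.3  19.4] [62.7 63.5]
card px [231. 304.] [524.4 -72.8] [61.8 64.1]
t 58.9 at [451.2  39.6 175.1] yaw -34.98 tool units [-2.774 -0.623  6.311] norm 6.92 q [-0.03 -0.25  1.95 -0.    1.44 -0.99] op 0.8 F [ 0.5  0.8 -0.1]
wy units 0.504
level rot units [ 0.003 -0.    -0.004]
```

View pics/w30.png

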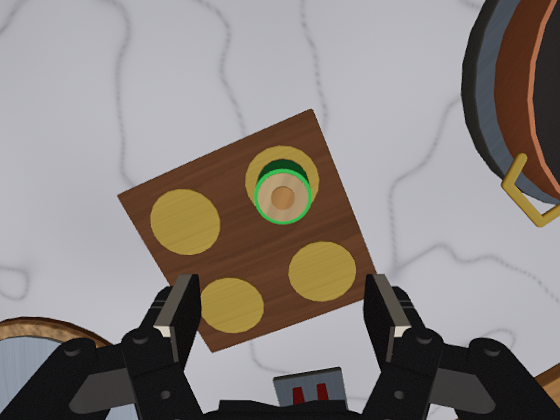

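View pics/s30.png

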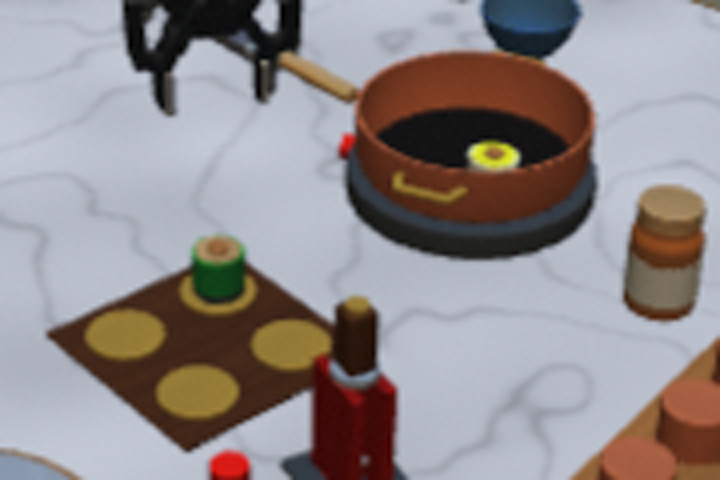

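Request:
play_rows(steps=[[0,0,0,-0.15,-0.3,0.35,0.8],[0,0,0,-0.3,-0.3,0.7,0.8],[0,0,0,-0.36,-0.3,0.82,0.8],[0,0,0,-0.36,-0.3,0.82,0.8],[0,0,0,-0.36,-0.3,0.82,0.8]])

```text
clock: 59.27
tool_pos: [481.8, 191.2, 236.0]
tcp_rot: [[0.819, 0.001, 0.574], [-0.574, 0.0, 0.819], [0.0, -1.0, 0.0]]
ft_force: [-0.1, -0.8, 0.1]
opening: 0.797
```

Request:
play_rows(steps=[[0,0,0,-0.38,-0.1,0.85,0.8],[0,0,0,-0.38,0,0.85,0.8],[0,0,0,-0.3,0,0.7,0.8],[0,0,0,-0.18,0,0.4,0.8],[0,0,0,0,0,0,0.8]])

```text
clock: 59.68
tool_pos: [504.9, 313.3, 238.8]
tcp_rot: [[0.821, -0.001, 0.571], [-0.571, 0.001, 0.821], [-0.001, -1.0, 0.0]]
ft_force: [1.3, -0.3, 0.2]
opening: 0.795
```

Request:
play_rows(steps=[[0,0,0,0,0,0,0.8],[0,0,0,0,0,0,0.8]])

```text
clock: 59.85
tool_pos: [505.0, 309.3, 239.0]
tcp_rot: [[0.819, -0.001, 0.573], [-0.573, -0.001, 0.819], [-0.0, -1.0, -0.001]]
ft_force: [0.6, 0.1, 0.4]
opening: 0.802
```

```bash
python3 - <<'E'
from h import *
c=wcam(6);cv2.imwrite('pics/w31.png',c['img'])
pots(c,70)
togo(560,277,200,-37)
E
```

```text
pose [505.3 309.  239.4] sd [0.1 0.2 0.2] yaw -35.04 down [ 0.e+00 -3.e-04 -1.e+00]
blob px [381.  92.] ell [494.3 410.6] [30.7 60.3] HSV [ 23. 150. 185.] Zmed 72.2
blob px [292. 237.] ell [522.3 304. ] [201.6 202.9] HSV [ 10. 172. 122.] Zmed 71.4
blob px [287. 247.] ell [561.2 275.3] [43.  45.2] HSV [ 30. 183. 236.] Zmed 68.9
blob px [216. 294.] ell [562.6 191.4] [14.7 38.1] HSV [ 23. 151. 189.] Zmed 72.5
t 60.6 at [505.2 309.7 239.4] yaw -35.00 tool units [1.589 0.985 0.116] norm 1.87 q [ 0.46  0.11  1.49 -0.    1.54 -0.5 ] op 0.8 F [-0.6 -0.1  1.4]
wy units 0.499
level rot units [-0.002  0.     0.001]
```

View pics/w31.png

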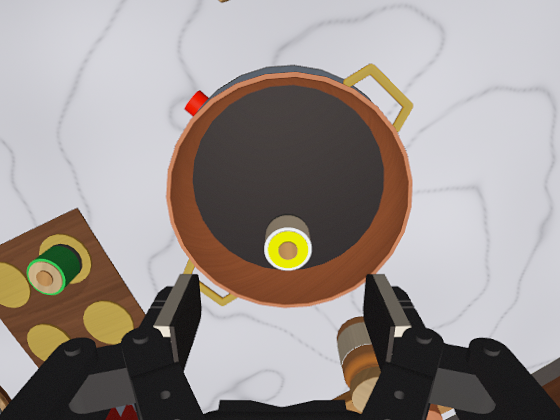

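Request:
play_rows(steps=[[0,0.25,0,0.4,0.3,0.03,0.8],[0,0.25,0,0.5,0.5,0.03,0.8],[0,0,0,0.5,0.6,0.05,0.8],[0,0,0,0.22,0.6,0,0.8],[0,0,0,0,0.5,0,0.8]])

```text
clock: 61.02
tool_pos: [561.2, 273.6, 137.5]
tcp_rot: [[0.798, -0.0, 0.603], [-0.603, -0.001, 0.798], [0.0, -1.0, -0.001]]
ft_force: [-0.1, 0.4, -0.6]
opening: 0.798
```

Request:
play_rows(steps=[[0,0,0,0,0.22,0,0.8],[0,0,0,0,0,0,0.8],[0,0,0,0,0,0,0.8],[0,0,0,0,0,0,0.8]])

```text
clock: 61.35
tool_pos: [560.8, 276.0, 132.5]
tcp_rot: [[0.799, 0.002, 0.601], [-0.601, 0.001, 0.799], [0.001, -1.0, 0.002]]
ft_force: [-0.2, 0.5, 0.5]
opening: 0.798
```

```bash
python3 - <<'E'
from h import *
c=wcam(8);cv2.imwrite('pics/w32.png',c['img'])
pots(c,70,560,276,60)
togo(560.8,275.8,31,-37)
E
```

```text
pose [560.8 275.8 132.2] sd [0.2 0.2 0.6] yaw -36.96 down [ 2.3e-03  9.0e-04 -1.0e+00]
blob px [284. 227.] ell [562.9 275.7] [43.2 45.4] HSV [ 30. 255. 237.] Zmed 70.4
blob px [280. 298.] ell [598.7 245.7] [21.1 85. ] HSV [ 10. 171. 126.] Zmed 71.5
t 62.2 at [560.1 275.2 130.5] yaw -36.98 tool units [0.005 2.488 0.024] norm 2.49 q [ 0.37  0.26  1.53 -0.    1.36 -0.55] op 0.801 F [ 0.5  0.3 -0.2]
wy units 0.004
level rot units [ 0. -0. -0.]
```

View pics/w32.png

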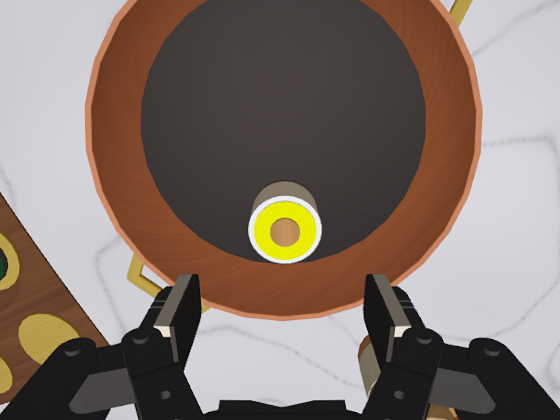

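Request:
play_rows(steps=[[0,0,0,0.03,0.3,0.02,0.8],[0,0,0,0,0.5,0,0.8],[0,0,0,0,0.5,0,0.8],[0,0,0,0,0.4,0,0.8],[0,0,0,0,0.3,0,0.8]])

```text
clock: 62.62
tool_pos: [560.3, 274.5, 47.5]
tcp_rot: [[0.799, -0.003, 0.602], [-0.602, -0.001, 0.799], [-0.002, -1.0, -0.002]]
ft_force: [-0.8, -0.1, 0.4]
opening: 0.803
```

Request:
play_rows(steps=[[0,0,0,0,0.25,0,0.8],[0,0,0,0,0.15,0,0.8],[0,0,0,0,0.05,0,0.8],[0,0,0,0,0,0,0.8],[0,0,0,0,0,0,0.8]])

```text
clock: 63.03
tool_pos: [562.2, 275.3, 33.3]
tcp_rot: [[0.799, 0.001, 0.602], [-0.602, 0.0, 0.799], [0.001, -1.0, 0.001]]
ft_force: [0.7, -0.3, 0.7]
opening: 0.801
```

```bash
python3 - <<'E'
from h import *
c=wcam(8);cv2.imwrite('pics/w33.png',c['img'])
pots(c,70,560,276,40)
togo(561.5,275.5,31,-37)
E
```

```text
pose [562.1 275.3  33.4] sd [0.2 0.1 0.2] yaw -36.98 down [ 1.4e-03  5.0e-04 -1.0e+00]
blob px [284. 325.] ell [561.7 276.2] [42.8 46.8] HSV [ 30. 255. 255.] Zmed 69.8
blob px [180. 324.] ell [539.1 246.6] [10.5 31.4] HSV [15. 30. 34.] Zmed 71.7
blob px [383. 324.] ell [582.5 304.5] [ 9.3 31.7] HSV [19. 23. 34.] Zmed 71.7
t 63.9 at [561.5 275.1  32.5] yaw -36.98 tool units [-0.006  0.038  0.008] norm 0.04 q [ 0.37  0.37  1.58 -0.    1.19 -0.55] op 0.803 F [ 0.7 -0.6  0.4]
wy units 0.004
level rot units [-0. -0.  0.]
```

View pics/w33.png

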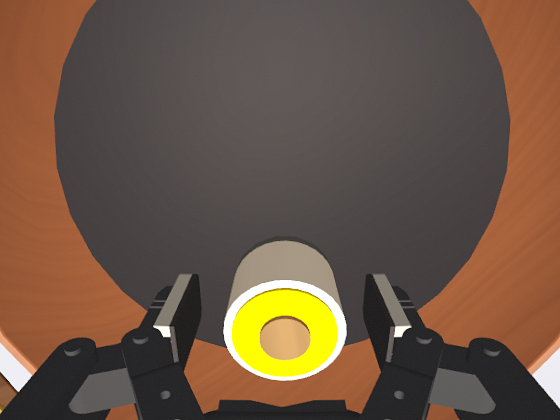

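The pads straddle the white pot. Close.

Request:
play_rows(steps=[[0,0,0,0,0.03,0,0.7],[0,0,0,0,0,0,0.6],[0,0,0,0,0,0,0.5],[0,0,0,0,0,0,0.4],[0,0,0,0,0,0,0.3]])

```text
clock: 64.3
tool_pos: [561.6, 275.1, 31.4]
tcp_rot: [[0.799, 0.0, 0.602], [-0.602, 0.0, 0.799], [0.0, -1.0, 0.0]]
ft_force: [0.3, -0.6, 0.8]
opening: 0.505
```

Request:
play_rows(steps=[[0,0,0,0,0,0,0.2],[0,0,0,0,0,0,0.2],[0,0,0,0,0,0,0.2],[0,0,0,0,0,0,0.2],[0,0,0,0,0,0,0.2]])

```text
clock: 64.72
tool_pos: [561.6, 275.1, 31.4]
tcp_rot: [[0.799, 0.0, 0.602], [-0.602, 0.0, 0.799], [0.0, -1.0, 0.0]]
ft_force: [-0.3, 0.1, 1.4]
opening: 0.504
```

```bash
python3 - <<'E'
from h import *
togo(561.5,275.5,171,-37)
c=wcam(1);cv2.imwrite('pics/w34.png',c['img'])
E
```

```text
t 65.1 at [561.6 275.1  31.4] yaw -36.98 tool units [-0.007 -3.491  0.007] norm 3.49 q [ 0.37  0.37  1.58  0.    1.19 -0.55] op 0.503 F [ 0.3 -0.7  0.8]
wy units 0.004
level rot units [-0.001 -0.     0.001]
pose [561.6 275.1  31.3] sd [0. 0. 0.] yaw -36.98 down [ 1.e-04  1.e-04 -1.e+00]
```

View pics/w34.png

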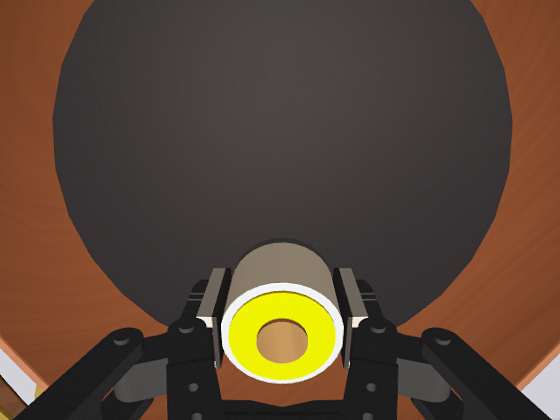

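Request:
play_rows(steps=[[0,0,0,0,-0.2,0,0.2],[0,0,0,0,-0.5,0,0.2],[0,0,0,0,-0.7,0,0.2],[0,0,0,0,-0.7,0,0.2],[0,0,0,0,-0.7,0,0.2]])

```text
clock: 65.63
tool_pos: [560.9, 274.8, 144.4]
tcp_rot: [[0.799, -0.001, 0.602], [-0.602, -0.0, 0.799], [-0.001, -1.0, -0.001]]
ft_force: [-0.3, -1.0, 0.1]
opening: 0.503
```

Request:
play_rows(steps=[[0,0,0,0,-0.5,0,0.2],[0,0,0,0,-0.2,0,0.2],[0,0,0,0,0,0,0.2],[0,0,0,0,0,0,0.2]])

```text
clock: 65.97
tool_pos: [561.3, 275.0, 170.6]
tcp_rot: [[0.799, -0.0, 0.602], [-0.602, -0.0, 0.799], [-0.0, -1.0, -0.0]]
ft_force: [0.7, 0.7, -2.3]
opening: 0.508
```

Request:
play_rows(steps=[[0,0,0,0.2,0,-0.31,0.2],[0,0,0,0.4,0,-0.62,0.2],[0,0,0,0.5,0,-0.77,0.2],[0,0,0,0.5,0,-0.77,0.2],[0,0,0,0.5,0,-0.77,0.2]])

```text
clock: 66.38
tool_pos: [548.6, 119.0, 168.5]
tcp_rot: [[0.799, -0.004, 0.601], [-0.601, -0.001, 0.799], [-0.003, -1.0, -0.003]]
ft_force: [1.1, -0.4, -1.4]
opening: 0.508
```

Request:
play_rows(steps=[[0,0,0,0.5,0,-0.77,0.2],[0,0,0,0.45,0,-0.69,0.2],[0,0,0,0.28,0,-0.43,0.2],[0,0,0,0.15,0,-0.23,0.2],[0,0,0,0,0,0,0.2]])

```text
clock: 66.8
tool_pos: [542.4, 17.7, 169.4]
tcp_rot: [[0.797, -0.003, 0.604], [-0.604, -0.0, 0.797], [-0.002, -1.0, -0.002]]
ft_force: [-0.0, 1.0, -1.3]
opening: 0.5
```

Request:
play_rows(steps=[[0,0,0,0,0,0,0.2],[0,0,0,0,0,0,0.2]])

```text
clock: 66.97
tool_pos: [543.3, 21.0, 170.4]
tcp_rot: [[0.799, -0.001, 0.601], [-0.601, 0.001, 0.799], [-0.001, -1.0, -0.0]]
ft_force: [0.1, 0.4, -1.1]
opening: 0.504
```

```bash
python3 - <<'E'
from h import *
c=wcam(8);cv2.imwrite('pics/w35.png',c['img']);cards(c)
togo(543.5,19.6,20,-37)
E
```

```text
pose [543.6  21.1 171. ] sd [0.2 0.2 0.3] yaw -36.91 down [-5.e-04  3.e-04 -1.e+00]
card px [241.  74.] [450.7  37.7] [58.8 60.6]
card px [129. 129.] [432.2 -53.8] [62.7 63.1]
card px [281. 181.] [544.   19.8] [62.7 63.1]
card px [185. 225.] [525.  -72.8] [62.8 63.2]
t 67.8 at [543.8  20.2 171.3] yaw -36.98 tool units [ 3.000e-03  3.783e+00 -1.600e-02] norm 3.78 q [-0.06  0.01  1.71 -0.    1.41 -0.98] op 0.504 F [-0.4  0.1 -1.8]
wy units 0.006
level rot units [-0.001  0.     0.001]
```

View pics/w35.png

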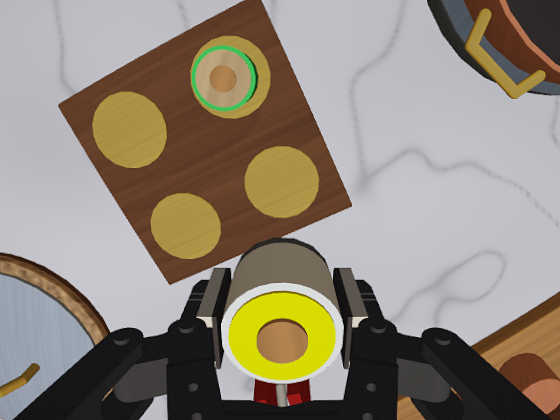

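Request:
play_rows(steps=[[0,0,0,0,0.3,-0.01,0.2],[0,0,0,0,0.6,0,0.2],[0,0,0,0,0.7,0,0.2],[0,0,0,0,0.7,0,0.2],[0,0,0,0,0.6,0,0.2]])

```text
clock: 68.23
tool_pos: [542.4, 19.8, 52.6]
tcp_rot: [[0.799, -0.001, 0.602], [-0.602, 0.0, 0.799], [-0.001, -1.0, -0.001]]
ft_force: [-0.4, 0.6, -1.1]
opening: 0.507
```

Request:
play_rows(steps=[[0,0,0,0,0.4,0,0.2],[0,0,0,0,0.3,0,0.2],[0,0,0,0,0.15,0,0.2],[0,0,0,0,0,0,0.2],[0,0,0,0,0,0,0.2]])

```text
clock: 68.65
tool_pos: [543.9, 19.7, 21.7]
tcp_rot: [[0.799, 0.001, 0.602], [-0.602, -0.0, 0.799], [0.0, -1.0, 0.0]]
ft_force: [0.6, 0.8, -0.7]
opening: 0.504
```

Request:
play_rows(steps=[[0,0,0,0,0.1,0,0.2],[0,0,0,0,0.06,0,0.2],[0,0,0,0,0.03,0,0.2],[0,0,0,0,0,0,0.2],[0,0,0,0,0,0,0.2]])

```text
clock: 69.07
tool_pos: [543.7, 19.8, 13.9]
tcp_rot: [[0.799, 0.0, 0.602], [-0.602, -0.0, 0.799], [0.0, -1.0, 0.0]]
ft_force: [0.4, 0.4, -1.3]
opening: 0.507
```

```bash
python3 - <<'E'
from h import *
togo(543.5,19.6,11.2,-37)
E
```

```text
t 69.5 at [543.6  19.8  13.9] yaw -36.98 tool units [-0.     0.067 -0.005] norm 0.07 q [-0.06  0.19  1.83 -0.    1.12 -0.98] op 0.502 F [ 0.9  0.2 -0.5]
wy units 0.004
level rot units [-0.002  0.     0.004]
```

Request:
play_rows(steps=[[0,0,0,0,0.04,0,0.2],[0,0,0,0,0.015,0,0.2],[0,0,0,0,0,0,0.2],[0,0,0,0,0,0,0.2]])

```text
clock: 69.8
tool_pos: [543.4, 19.8, 11.4]
tcp_rot: [[0.799, -0.0, 0.602], [-0.602, 0.0, 0.799], [-0.0, -1.0, -0.0]]
ft_force: [0.9, 0.3, -1.2]
opening: 0.506
```

Request:
play_rows(steps=[[0,0,0,0,0.015,0,0.2],[0,0,0,0,0,0,0.2],[0,0,0,0,0,0,0.2]])

```text
clock: 70.05
tool_pos: [543.6, 19.8, 11.3]
tcp_rot: [[0.799, 0.0, 0.602], [-0.602, -0.0, 0.799], [0.0, -1.0, 0.0]]
ft_force: [-3.5, 0.5, 4.7]
opening: 0.503
```

Light contact (4.7 N). Release and rise.

Request:
play_rows(steps=[[0,0,0,0,0,0,0.53],[0,0,0,0,0,0,0.58],[0,0,0,0,0,0,0.65],[0,0,0,0,0,0,0.72],[0,0,0,0,0,0,0.8]])

```text
clock: 70.47
tool_pos: [543.5, 19.7, 10.8]
tcp_rot: [[0.799, -0.0, 0.602], [-0.602, -0.0, 0.799], [0.0, -1.0, -0.0]]
ft_force: [0.2, 0.1, 1.0]
opening: 0.796
```

Request:
play_rows(steps=[[0,0,0,0,0,0,0.8],[0,0,0,0,0,0,0.8],[0,0,0,0,-0.3,0,0.8],[0,0,0,0,-0.6,0,0.8],[0,0,0,0,-0.9,0,0.8]])

```text
clock: 70.88
tool_pos: [540.5, 19.9, 80.9]
tcp_rot: [[0.799, -0.007, 0.602], [-0.602, 0.0, 0.799], [-0.006, -1.0, -0.004]]
ft_force: [1.0, -0.5, 0.0]
opening: 0.803
```

Request:
play_rows(steps=[[0,0,0,0,-0.9,0,0.8],[0,0,0,0,-0.9,0,0.8],[0,0,0,0,-0.9,0,0.8],[0,0,0,0,-0.9,0,0.8],[0,0,0,0,-0.4,0,0.8]])

```text
clock: 71.3
tool_pos: [545.3, 19.7, 250.1]
tcp_rot: [[0.799, 0.008, 0.602], [-0.602, -0.0, 0.799], [0.007, -1.0, 0.005]]
ft_force: [0.9, 0.5, 0.9]
opening: 0.798
```

Request:
play_rows(steps=[[0,0,0,-0.5,-0.3,0,0.8],[0,0,0,-0.9,0,0,0.8],[0,0,0,-0.5,0,0,0.8],[0,0,0,0,0,0,0.8],[0,0,0,0,0,0,0.8]])

```text
clock: 71.72
tool_pos: [482.5, 66.0, 256.2]
tcp_rot: [[0.8, 0.002, 0.6], [-0.6, -0.0, 0.8], [0.002, -1.0, 0.001]]
ft_force: [0.5, -0.2, -0.2]
opening: 0.799
```

Request:
play_rows(steps=[[0,0,0,0,0,0,0.8],[0,0,0,0,0,0,0.8]])

```text
clock: 71.88
tool_pos: [483.3, 65.0, 255.2]
tcp_rot: [[0.798, 0.0, 0.602], [-0.602, -0.0, 0.798], [0.0, -1.0, 0.0]]
ft_force: [-0.6, -0.6, 0.2]
opening: 0.798
```

```bash
python3 - <<'E'
from h import *
c=wcam(8);cv2.imwrite('pics/w36.png',c['img']);pots(c,48,487,-17,120);cards(c)
s=cam('scene');cv2.imwrite('pics/s36.png',cv2.resize(s['img'][120:330,150:430],None,fx=2.8,fy=2.8,interpolation=cv2.INTER_CUBIC))
st()
E
```

```text
pose [483.1  65.1 254.8] sd [0.1 0.1 0.2] yaw -37.02 down [-4.e-04 -1.e-04 -1.e+00]
blob px [241. 160.] ell [452.2  38.7] [42.1 44. ] HSV [ 18.  93. 171.] Zmed 49.2
blob px [282. 242.] ell [543.8  18.7] [43.2 46.3] HSV [ 30. 175. 211.] Zmed 49.1
card px [248. 141.] [452.3  36.7] [59.1 61.8]
card px [167. 189.] [432.5 -54.7] [62.8 63.2]
card px [283. 217.] [545.1  18.5] [58.6 61.2]
card px [209. 259.] [525.2 -73. ] [61.6 63.4]
72.38 [482.8  65.4 254.8] [[0.799, -0.0, 0.602], [-0.602, -0.0, 0.799], [-0.0, -1.0, -0.0]] q [ 0.029 -0.189  1.752 -0.     1.579 -0.896] F [ 0.3 -0.6 -0.3] op 0.797
```

View pics/w36.png

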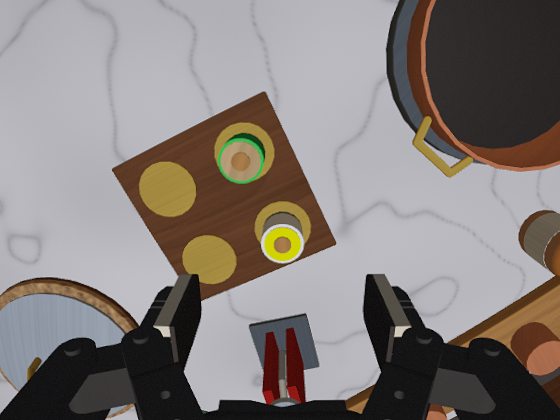

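View pics/s36.png

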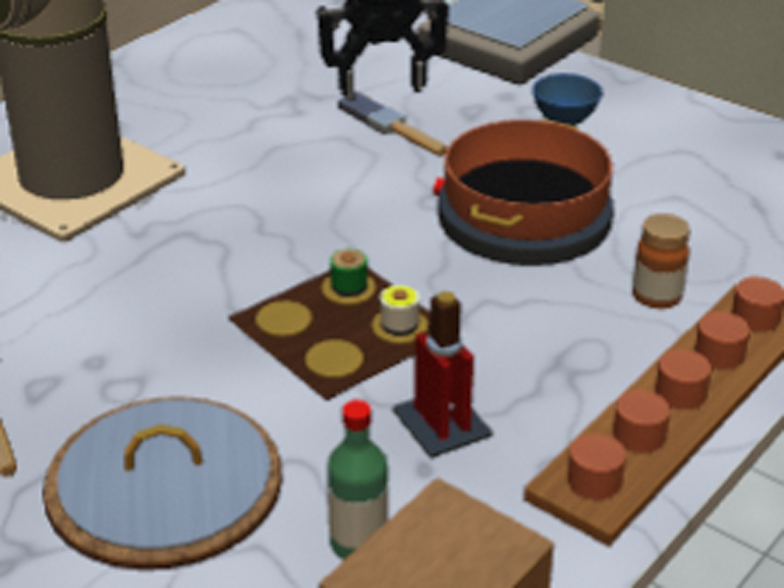

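Both pots look centred. I'll let some seconds pass in case of a knock, then compare all objects with the start view.

```bash
python3 - <<'E'
from h import *
for i in range(160): viewer.read_camera('top')
c=wcam(8);pots(c,48,487,-17,120);cards(c)
t=cam('top');cv2.imwrite('pics/t37.png',t['img']);st()
s=cam('scene');a=cv2.imread('pics/scene0.png');cv2.imwrite('pics/d37.png',cv2.absdiff(a,s['img'])*2)
E
```

```text
pose [482.8  65.5 254.9] sd [0. 0. 0.] yaw -36.98 down [-0. -0. -1.]
blob px [241. 160.] ell [452.  39.] [42.2 43.9] HSV [ 18.  92. 172.] Zmed 49.2
blob px [282. 242.] ell [543.6  19. ] [43.  46.4] HSV [ 30.  173.5 211. ] Zmed 49.1
card px [247. 141.] [452.1  37. ] [58.9 62.2]
card px [167. 189.] [432.2 -54.4] [62.7 63.3]
card px [282. 217.] [544.6  18.9] [59.  60.7]
card px [209. 259.] [525.  -72.7] [61.5 63.5]
80.88 [482.8  65.5 254.9] [[0.799, 0.0, 0.602], [-0.602, -0.0, 0.799], [0.0, -1.0, 0.0]] q [ 0.03  -0.189  1.752 -0.     1.579 -0.896] F [-0.6 -0.8  0.2] op 0.803
```

View pics/t37.png

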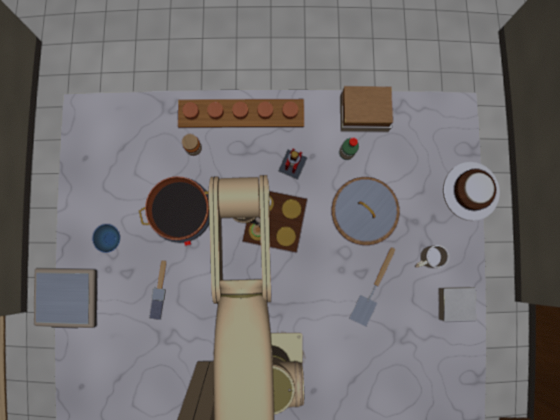

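View pics/d37.png

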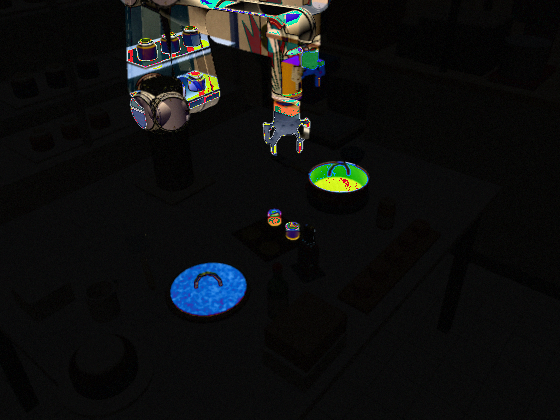

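Bystanders and the lifter are unchanged, the pan is empty, the pots are stable, and the lid is inside the trivet edge. Handing in.

```bash
python3 -c "
from rig import order
print(order.job_done())"
```

```text
the job is handed in; nothing more can be done
None
```

The job is done and handed in, at about 81 s on the robot's clock; no verdict was reported.

**Lid:** I hooked the lid by its loop with the lifter and carried it to the trivet. It sits inside the trivet with an even margin all round; the centres measured less than 1 mm apart just before it touched down. Only the lifter's hook touched the lid.

**Lifter:** It hangs in the red stand again, and comparing camera pictures from before and after shows it unchanged.

**Pots:** There were two, the green one (pot3) and the white one (pot1). Each stands upright on its own cake card, centred to about 2 mm where 10 mm is allowed. They had not moved after a wait of about 8 s. The pan is empty, and I saw no knock.

**Other things on the counter:** None of them moved in the same before-and-after comparison.

**What went wrong or disagreed:**
- **Fingertip position:** The fingertips sit about 34 mm further back than the text says. The handle was therefore gripped near its top, though it held. My first try at the green pot closed on its top with up to 9 N, and I re-gripped it lower.
- **Lid tilt:** The lid swung to about 4° of tilt when the carry stopped, and was level again before it was set down.
- **Green pot pressed:** I pressed the green pot onto its card with about 32 N (the wrist reading) before easing off.
- **Pan floor height:** The pan's floor measured about 30 mm above the table, not 35.

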